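# Load the orbital shaker with flasks

## Task

Load the orbital shaker: stand each of the four amber conical flasks in the finger clamp of its own size on the platform, the smallest flask in the smallest clamp and so on up to the largest, upright and right down on the clamp's base. They are glass, so set them down gently and do not drop or topple any; leave the straight-sided amber bottle and the beaker standing where they are.

Things in the scene. Friction and masses are not known exactly. Their poses are not given: they have to be found in the camera images.
- flask_50: The smallest of four amber conical (Erlenmeyer) flasks with blue screw caps, on the bench at the start. Base 51 mm across, cone narrowing to the 22 mm neck at 59 mm. Cap 30 mm across, from 69 to 93 mm (the top): grip it from above, any yaw. Origin: centre of the underside, z up its axis. About 70 g.
- flask_125: The second smallest of four amber conical (Erlenmeyer) flasks with blue screw caps, on the bench at the start. Base 67 mm across, cone narrowing to the 27 mm neck at 80 mm. Cap 35 mm across, from 98 to 122 mm (the top): grip it from above, any yaw. Origin: centre of the underside, z up its axis. About 130 g.
- flask_250: The second largest of four amber conical (Erlenmeyer) flasks with blue screw caps, on the bench at the start. Base 85 mm across, cone narrowing to the 34 mm neck at 102 mm. Cap 42 mm across, from 129 to 153 mm (the top): grip it from above, any yaw. Origin: centre of the underside, z up its axis. About 230 g.
- flask_500: The largest of four amber conical (Erlenmeyer) flasks with blue screw caps, on the bench at the start. Base 105 mm across, cone narrowing to the 36 mm neck at 126 mm. Cap 44 mm across, from 164 to 188 mm (the top): grip it from above, any yaw. Origin: centre of the underside, z up its axis. About 400 g.
- clamp_50: The smallest of four steel flask clamps on the shaker's platform: six rigid fingers round a 5 mm base disc, 59 mm clear between them (flask base 51), tips flared to 77 mm, 34 mm tall. Origin: centre of the disc's underside, z up; a seated flask's underside is 5 mm above it. The four clamps are fixed at the corners of a 150 mm square; which is where varies.
- clamp_125: The second smallest of four steel flask clamps on the shaker's platform: six rigid fingers round a 5 mm base disc, 75 mm clear between them (flask base 67), tips flared to 93 mm, 44 mm tall. Origin: centre of the disc's underside, z up; a seated flask's underside is 5 mm above it. 
- clamp_250: The second largest of four steel flask clamps on the shaker's platform: six rigid fingers round a 5 mm base disc, 93 mm clear between them (flask base 85), tips flared to 111 mm, 56 mm tall. Origin: centre of the disc's underside, z up; a seated flask's underside is 5 mm above it. 
- clamp_500: The largest of four steel flask clamps on the shaker's platform: six rigid fingers round a 5 mm base disc, 113 mm clear between them (flask base 105), tips flared to 131 mm, 70 mm tall. Origin: centre of the disc's underside, z up; a seated flask's underside is 5 mm above it. The platform is 310 mm square, 95 mm above the bench, centred among the clamps.
- bottle: Bystander among the flasks: straight-sided round amber reagent bottle, 70 mm diameter, 138 mm tall, same kind of blue cap (44 mm). It is not a conical flask. Origin: centre of the underside, z up. Stands on the bench, loose.
- beaker: Bystander: small white open plastic beaker, 68 mm across the rim, 90 mm tall. Origin: centre of the underside, z up. Stands on the bench, loose.

How it is judged:
By the outcome, as a careful person would: the job done as asked, in the order asked, and still so for the second after the job is handed in, with the robot touching nothing.
It also fails if it takes over 128 s, if anything falls off the work surface, if the arm or the gripper's body presses on something with over 40 N, if the wrist force passes 120 N, or if a joint passes its speed limit or range.

## Robot

A 6-joint arm with a two-finger parallel gripper is mounted at the origin on the work surface. World frame = base frame: x ahead of the robot, y to its left, z up, the work surface at z = 0. Lengths are in m, angles in rad, forces in N, time in s.
With the tool pointing down it reaches from about 0.375 to 0.9 m from the base axis. Payload 3.1 kg.
Tool frame: the origin (TCP) lies at the very end of the fingers, on their centre line; the grasp point (between the pads) lies 19 mm behind it (r.hold_point_z is the distance from the TCP to the grasp point, in m); x points along the fingers, z is the direction in which the jaws open and shut, and the axes are right-handed (so a half turn about x gives the same grasp; the last joint's range is limited). The gripper opens to 87 mm and grips with 3 to 60 N. Pads are 19 mm wide; open, the fingers measure 117 mm over their backs; the gripper's body (75 mm by 190 mm) begins 51 mm behind the grasp point.
Start: joints at [-1.423, 0.527, 1.433, -0, 1.181, -0.178], TCP at [0.201, -0.592, 0.223] pointing down, gripper open.
Joint ranges: [-3.08, 3.08], [-0.75, 2.2], [0.22, 2.44], [-1.43, 4.57], [0, 2.65], [-2.85, 2.85]. Speed limits (rad/s): [2.79, 2.79, 3.14, 3.14, 3.14, 3.14].

## Interface

Orientations are given as a rotation vector (axis times angle).
In Python, from plant import r gives the robot as it stands.
- The arm moves only by the tool servo_tool, never from a script. Its arguments are lists of equal length, an entry for each row: "xyz": the shift along the tool's x, y, z in m, a list of three; "delta_rot": the turn, a rotation vector about the tool's x, y, z in degrees, a list of three; "grip": the closure in counts, from 0 (fully open) to 255 (shut). A call has 1 to 8 rows; each row is the pose to reach, as a shift and turn from the pose measured when the call began, along the tool's axes at that moment; what a row does not reach only later rows make up. A row lasts 1/12 s, in which the tool goes at most 41.7 mm and 7.16 degrees, less where a joint would pass 70% of its speed; a pose out of reach is approached as far as the arm can. A call with a gripper value outside its range is refused whole. The fingers move at their own pace and stop on an object; "squeeze" is the grip in N (left out, the last holds). Time passes only in rows, so rows that repeat a pose let the fingers close. It gives the time, the measured TCP pose, the force and the opening at its end, in the units of the state.
- r.get_obs(): the state, without advancing time (a new reading comes with each control period).
- r.get_image(name): name is "scene" or "side" or "wrist"; returns a dict with "img" (480x640x3 uint8, red, green, blue), "z_map" (480x640 float32, m along the optical axis (not along the pixel's ray), 0 where there is no reading), "fx", "fy", "cx", "cy" (pixels), "xyz" and "orientation" of the camera in the world. Camera axes: x right, y down, z forward; pixel columns grow to the right and rows downward; lengths in m; the calibration is good to about 2 mm. A picture is of the moment at which its call begins.
- r.job_done(): hands the job in, once; it reports no verdict.
The state is a dict: "time": time; "joint_positions": joint angles; "qd": joint speeds; "effort": joint torques, N m; "ee_pos": TCP position; "tool_rot": TCP orientation; "force": force on the tool from outside, world axes, zero at the start; "wrist_torque": the same for the moment, N m; "gripper_width": finger opening in m.
Only numpy, scipy, OpenCV 4.12 (cv2) and the standard library are available. Lean on these libraries where they do the work, as an engineer would, in place of code of your own. Each camera call takes 0.05 s, during which the arm holds its last target.

## Working session

There is one attempt and no reset: what is moved stays moved. The work goes in short steps, Python scripts to look and compute and a tool call to move; the robot and the scene stay as the last step left them, time stands still between calls to the robot, and variables do not carry over. Pictures are saved under pics/ and viewed, and the job is handed in when it is done.

Besides the shell and the picture viewer there is one more tool, called after "Call:" by a JSON object that holds its "method" and its "body". servo_tool: Moves the arm, as the interface text tells. Its arguments: {"type":"object","properties":{"xyz":{"type":"array"},"delta_rot":{"type":"array"},"grip":{"type":"array"},"squeeze":{"type":"number"}},"required":["xyz","delta_rot","grip"]}

```bash
ls -la; mkdir -p pics; python3 - <<'E'
from plant import r
import cv2,numpy as np
o=r.get_obs(); print(o)
print(r.hold_point_z)
for n in ["scene","side"]:
    d=r.get_image(n); cv2.imwrite(f"pics/{n}0.png",d["img"][:,:,::-1]); np.savez(f"{n}0.npz",**d)
    print(n,d["fx"],d["fy"],d["cx"],d["cy"],d["xyz"],d["orientation"],(d["z_map"]>0).mean())
E
```

```text
total 12
drwxr-xr-x  3 agent agent 4096 Dec  7 14:19 .
drwxr-xr-x 23 root  root  4096 Dec  7 14:19 ..
drwxr-xr-x  2 agent agent 4096 Dec  7 14:19 pics
{'time': 0.0, 'joint_positions': array([-1.42246386e+00,  5.28444974e-01,  1.43392079e+00, -6.25938188e-05,
        1.18137430e+00, -1.78500431e-01]), 'qd': array([-4.98321396e-04,  3.67972689e-04, -1.86841448e-04,  1.28118930e-03,
        4.65636062e-05,  2.05637559e-03]), 'effort': array([ 8.08253990e-04, -4.40041494e+01, -1.76588738e+01,  6.32102718e-02,
        5.81855793e-02, -1.75753626e-04]), 'ee_pos': array([ 0.20055283, -0.59116818,  0.22157877]), 'tool_rot': array([ 0.96659514,  1.34786181, -0.9641084 ]), 'force': array([-0.25418258, -0.22084754,  0.12942575]), 'wrist_torque': array([ 0.0250617 , -0.00924898, -0.00124355]), 'gripper_width': 0.087198193731181}
0.0187
scene 491.35090655678755 491.35090655678755 329.408926114486 234.88354251499803 [1.12009963 0.12475185 0.85489817] [-1.6089019  -2.14309382  0.67208037] 0.9960774739583333
side 591.1265735451808 591.1265735451808 316.17134662363463 239.12260783729982 [ 0.41308857 -0.99899999  0.73588783] [-2.13242552  0.18941524 -0.07876847] 0.9960188802083333
```

View pics/scene0.png

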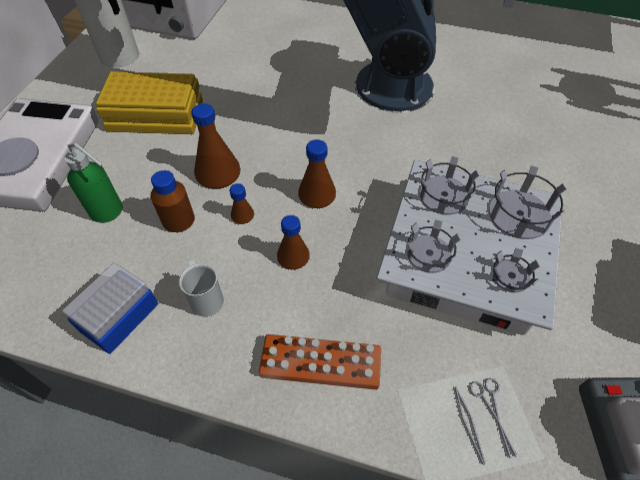

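View pics/side0.png

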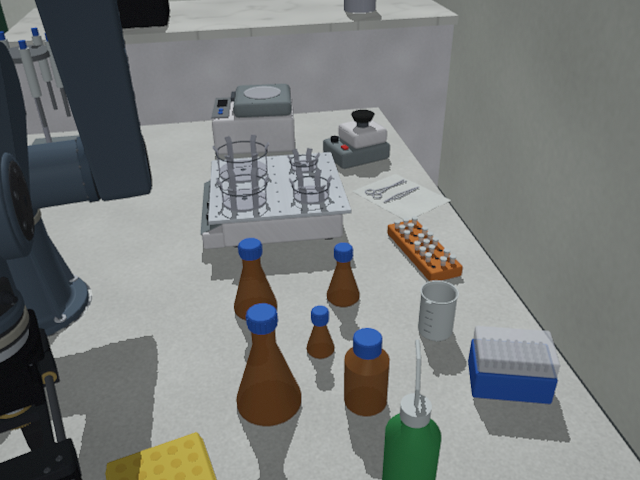

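The scene view shows the caps: 500 at (204,113), 250 at (316,149), 125 at (290,224), 50 at (238,190), and the bottle at (163,182). The clamps are on the right: largest at (525,205), smallest at (514,270), and two mid-size ones at (446,187) and (431,247). The side view shows the same layout. Next I'll measure them.

```bash
cat > h.py <<'E'
import numpy as np,cv2
from scipy.spatial.transform import Rotation as R
from scipy.optimize import least_squares
def cam(d):
    return R.from_rotvec(d["orientation"]).as_matrix(), np.array(d["xyz"])
def ray(d,u,v):
    M,c=cam(d); f=float(d["fx"])
    p=np.stack([(np.asarray(u,float)-d["cx"])/f,(np.asarray(v,float)-d["cy"])/f,np.ones_like(np.asarray(u,float))],-1)
    return c,p@M.T      # z-depth-normalised
def cloud(d):
    v,u=np.mgrid[:480,:640]; c,q=ray(d,u,v); return c+q*d["z_map"][...,None]
def onplane(d,u,v,z):
    c,q=ray(d,u,v); t=(z-c[2])/q[...,2]; return c+q*t[...,None]
def proj(d,P):
    M,c=cam(d); q=(np.asarray(P)-c)@M; return np.stack([q[...,0]/q[...,2]*d["fx"]+d["cx"],q[...,1]/q[...,2]*d["fy"]+d["cy"]],-1)
def tri(rays):
    A=0;b=0
    for c,q in rays:
        q=q/np.linalg.norm(q); P=np.eye(3)-np.outer(q,q); A=A+P; b=b+P@c
    return np.linalg.solve(A,b)
def circ(xy,r=None):
    m=xy.mean(0)
    f=(lambda p:np.hypot(*(xy-p[:2]).T)-(p[2] if r is None else r))
    s=least_squares(f,[*m,0.03],loss="soft_l1",f_scale=0.002); return s.x
def blue(d):
    h=cv2.cvtColor(d["img"],cv2.COLOR_RGB2HSV); return cv2.inRange(h,(105,150,60),(125,255,255))
E
python3 - <<'E'
from h import *
for n in ["scene","side"]:
    d=dict(np.load(n+"0.npz")); C=cloud(d); m=blue(d)
    k,l,s,c=cv2.connectedComponentsWithStats(m)
    for i in range(1,k):
        if s[i,4]<80: continue
        P=C[l==i]; zt=np.percentile(P[:,2],97)
        T=P[P[:,2]>zt-0.004]
        cs=cv2.findContours((l==i).astype(np.uint8),0,2)[0]
        # top face: pixels within 4mm of top
        r=cv2.minEnclosingCircle(T[:,:2].astype(np.float32)*1000)
        print(n,c[i].round(1),s[i,4],"ztop",zt.round(4),"top mean",T[:,:2].mean(0).round(4),"encl",np.round(r[0],1),round(r[1],1),len(T))
E
```

```text
scene [203.1 114.1] 411 ztop 0.1896 top mean [ 0.4432 -0.325 ] encl [ 767.3 -106.4] 421.8 228
scene [316.3 150. ] 361 ztop 0.1551 top mean [ 0.4459 -0.0851] encl [768.4  14.4] 368.6 184
scene [163.3 182. ] 452 ztop 0.1398 top mean [ 0.5895 -0.3548] encl [ 589.1 -354.7] 21.4 244
scene [237.2 191.9] 214 ztop 0.0946 top mean [ 0.5391 -0.2273] encl [ 539.  -226.9] 14.2 110
scene [290.3 225.3] 315 ztop 0.1237 top mean [ 0.6081 -0.0875] encl [608.4 -87. ] 17.4 179
scene [123.9 323.3] 1337 ztop 0.055 top mean [ 0.853  -0.3279] encl [ 998.3 -145. ] 296.0 239
side [249.8 248.7] 435 ztop 0.1553 top mean [ 0.4326 -0.1132] encl [ 425.2 -535.5] 463.7 221
side [342.7 252. ] 304 ztop 0.1243 top mean [ 0.6067 -0.0909] encl [607.5 -89.9] 18.1 141
side [261.4 318.4] 781 ztop 0.1902 top mean [ 0.4353 -0.338 ] encl [ 425.  -654.9] 344.3 469
side [319.3 315.4] 296 ztop 0.0955 top mean [ 0.5367 -0.2309] encl [ 536.8 -230.5] 15.0 142
side [367.1 343.2] 746 ztop 0.1404 top mean [ 0.5877 -0.359 ] encl [ 587.2 -358.3] 21.8 437
side [509.2 384.9] 2274 ztop 0.0565 top mean [ 0.7995 -0.4077] encl [ 599.1 -652.3] 393.5 355
```

```bash
python3 - <<'E'
from h import *
for n in ["scene","side"]:
    d=dict(np.load(n+"0.npz")); C=cloud(d)
    X,Y,Z=C[...,0],C[...,1],C[...,2]
    m=(abs(Z-0.095)<0.006)&(X>0.2)&(X<0.9)&(Y>-0.1)&(Y<0.6)
    k,l,s,c=cv2.connectedComponentsWithStats(m.astype(np.uint8))
    i=1+np.argmax(s[1:,4]); m=m&True
    P=C[l==i]; print(n,"platform z",np.median(P[:,2]))
    rc=cv2.minAreaRect((P[:,:2]*1000).astype(np.float32)); print(rc)
    # plane-cast pixel image for viewing
    M=(Z>0.108)&(Z<0.19)&(X>rc[0][0]/1000-.17)&(X<rc[0][0]/1000+.17)&(abs(Y-rc[0][1]/1000)<.17)
    im=np.full((600,600,3),255,np.uint8)
    Q=C[M]
    for p in Q:
        a=int(300+(p[1]-rc[0][1]/1000)*1700); b=int(300+(p[0]-rc[0][0]/1000)*1700)
        cc=int((p[2]-.105)/.07*255); cc=min(cc,255)
        if 0<=a<600 and 0<=b<600: im[b,a]=(cc,0,255-cc)
    cv2.imwrite(f"pics/top_{n}.png",im)
    x,y=int(proj(d,[rc[0][0]/1000,rc[0][1]/1000,.1])[0]),int(proj(d,[rc[0][0]/1000,rc[0][1]/1000,.1])[1])
    cr=d["img"][max(0,y-110):y+110,max(0,x-120):x+120,::-1]; cv2.imwrite(f"pics/crop_{n}.png",cv2.resize(cr,None,fx=2.5,fy=2.5,interpolation=cv2.INTER_CUBIC))
E
```

```text
scene platform z 0.09447480454396329
((514.3699340820312, 252.73208618164062), (310.4178161621094, 312.7668151855469), 87.56653594970703)
side platform z 0.09574428865927348
((515.537353515625, 250.9881591796875), (317.83258056640625, 311.1467590332031), 88.11502838134766)
```

```bash
python3 - <<'E'
from h import *
for n in ["scene","side"]:
    d=dict(np.load(n+"0.npz")); C=cloud(d); m=blue(d)
    m[d["z_map"]<=0]=0
    k,l,s,c=cv2.connectedComponentsWithStats(m)
    for i in range(1,k):
        if s[i,4]<80: continue
        P=C[l==i]; zt=np.median(np.sort(P[:,2])[-len(P)//3:])
        T=P[abs(P[:,2]-zt)<0.003]; T=T[np.linalg.norm(T[:,:2]-np.median(T[:,:2],0),axis=1)<.03]
        r=cv2.minEnclosingCircle(T[:,:2].astype(np.float32)*1000)
        print(n,c[i].round(1),"ztop",zt.round(4),"encl",np.round(r[0],1),round(r[1],1),len(T))
    # bench height check
    for q in [(0.75,-0.1),(0.5,0.02),(.35,-.2)]:
        u,v=proj(d,[*q,0.]).round().astype(int); print(" bench",q,C[v,u].round(4))
E
```

```text
scene [203.1 114.1] ztop 0.1883 encl [ 435.5 -329.6] 22.4 230
scene [316.3 150. ] ztop 0.1534 encl [434.8 -89.4] 20.2 203
scene [163.3 182. ] ztop 0.1383 encl [ 589.1 -354.7] 21.4 260
scene [237.2 191.9] ztop 0.093 encl [ 538.1 -226.7] 14.5 112
scene [290.3 225.3] ztop 0.1223 encl [608.4 -87. ] 17.4 187
scene [123.9 323.3] ztop 0.0514 encl [ 857.2 -326.8] 29.7 104
 bench (0.75, -0.1) [ 7.511e-01 -1.004e-01  2.000e-04]
 bench (0.5, 0.02) [ 0.5008  0.0194 -0.0007]
 bench (0.35, -0.2) [ 0.3512 -0.1984  0.0015]
side [249.8 248.7] ztop 0.1541 encl [433.4 -91.5] 20.9 222
side [342.7 252. ] ztop 0.123 encl [607.5 -89.9] 18.1 142
side [261.3 318.4] ztop 0.1891 encl [ 436.1 -331.8] 22.6 467
side [319.3 315.4] ztop 0.094 encl [ 536.8 -230.5] 15.0 152
side [367.1 343.2] ztop 0.1393 encl [ 587.2 -358.3] 21.8 437
side [509.1 384.9] ztop 0.0519 encl [ 805.6 -397.6] 29.5 143
 bench (0.75, -0.1) [ 0.7484 -0.1014  0.0022]
 bench (0.5, 0.02) [0.5001 0.0171 0.0018]
 bench (0.35, -0.2) [ 0.35   -0.2019  0.0007]
```

View pics/crop_scene.png

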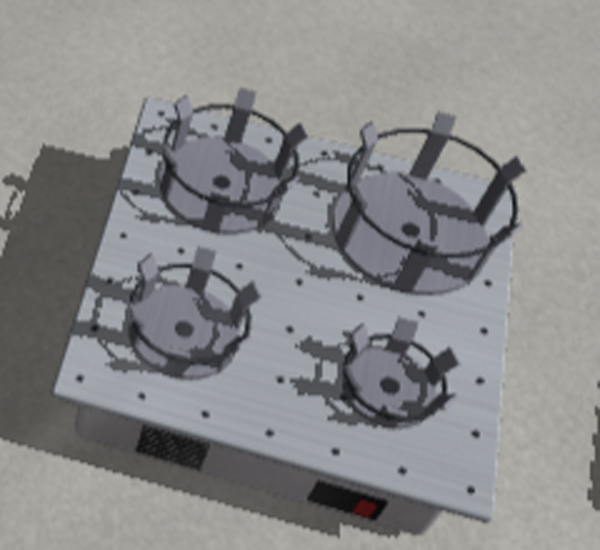

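View pics/top_scene.png

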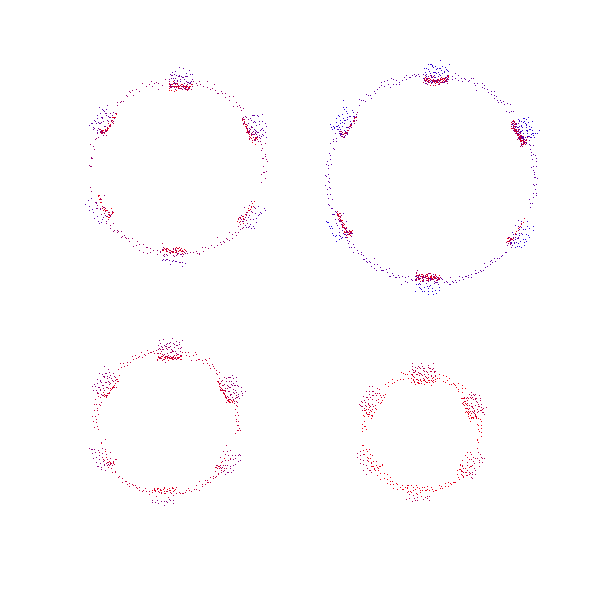

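View pics/top_side.png

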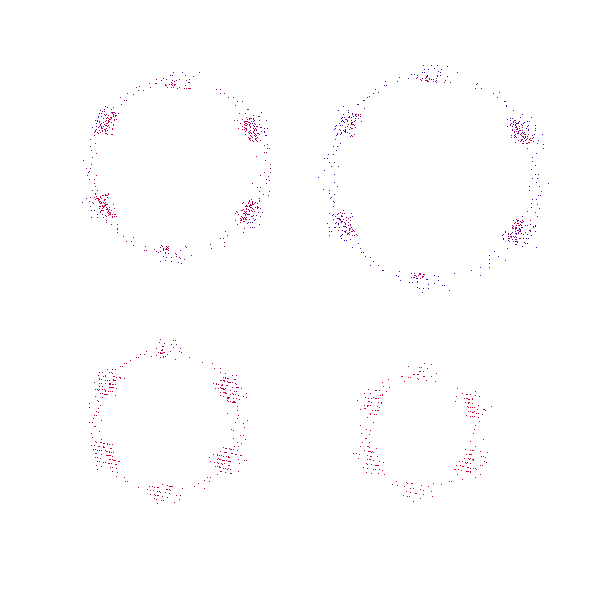

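The top-down depth plots show the four clamps as clean rings: 250 upper left, 500 upper right, 125 lower left, 50 lower right. I'll fit circles to these and check them against the 150 mm square.

```bash
python3 - <<'E'
from h import *
names={"250":(-75,-75),"500":(-75,75),"125":(75,-75),"50":(75,75)}
ctr=np.array([.5145,.252]); res={}
for n in ["scene","side"]:
    d=dict(np.load(n+"0.npz")); C=cloud(d).reshape(-1,3)[(d["z_map"]>0).ravel()]
    cs=[]
    for k,o in names.items():
        H={"50":34,"125":44,"250":56,"500":70}[k]/1000
        P=C[(np.abs(C[:,:2]-ctr-np.array(o)/1000-[-0.0,-0.0]).max(1)<.074)]
        Q=P[(P[:,2]>.110)&(P[:,2]<.095+H+.004)]
        Q=Q[:]
        c=circ(Q[:,:2]); z99=np.percentile(Q[:,2],99.5)
        D=P[(abs(P[:,2]-.1)<.0035)]
        D=D[np.hypot(*(D[:,:2]-c[:2]).T)<.02]
        res[n,k]=c; cs.append(c[:2])
        print(n,k,(c*1000).round(1),"tip z",z99.round(4),"disc z",np.median(D[:,2]).round(4),len(Q))
    # fit rigid square
    cs=np.array(cs);S=np.array(list(names.values()))/1000
    m=cs.mean(0); A=S.T@(cs-m); U,_,V=np.linalg.svd(A); Rm=(U@V).T
    print(" centre",(m*1000).round(1),"yaw deg",np.degrees(np.arctan2(Rm[1,0],Rm[0,0])).round(2),"resid mm",((cs-m-S@Rm.T)*1000).round(1).tolist())
E
```

```text
scene 250 [437.1 180.6  50.2] tip z 0.1519 disc z 0.0996 714
scene 500 [443.3 330.2  59.7] tip z 0.1663 disc z 0.0994 1067
scene 125 [587.  174.3  41.8] tip z 0.1399 disc z 0.0997 608
scene 50 [592.8 324.   34.6] tip z 0.1303 disc z 0.0993 503
 centre [515.1 252.3] yaw deg -2.35 resid mm [[0.1, 0.2], [0.1, -0.1], [0.1, 0.0], [-0.2, -0.2]]
side 250 [437.4 178.9  50. ] tip z 0.153 disc z 0.1007 618
side 500 [443.7 329.   59.6] tip z 0.1672 disc z 0.1006 608
side 125 [587.1 172.8  41.6] tip z 0.1409 disc z 0.1006 451
side 50 [593.4 322.6  34. ] tip z 0.1309 disc z 0.1005 265
 centre [515.4 250.8] yaw deg -2.41 resid mm [[0.0, -0.1], [0.1, 0.0], [-0.1, 0.0], [-0.0, 0.0]]
```

The clamp fits match the 150 mm square to within 0.2 mm, and the disc height is about 0.100. Cap heights are also within 1–2 mm of the text. I'll use the mean of the two views, with a helper that converts each goal into tool axes.

```bash
cat > go.py <<'E'
# prints the shift/turn in tool axes from the present pose to a world TCP goal, jaw yaw optional
import sys; from h import *; from plant import r
F={"50":(.5375,-.2286,.0935),"125":(.6080,-.0885,.1226),"250":(.4341,-.0905,.1537),"500":(.4358,-.3307,.1887)}
K={"50":(.5931,.3233),"125":(.5870,.1736),"250":(.4373,.1798),"500":(.4435,.3296)}
def show(goals,yaw=None):
    o=r.get_obs(); M=R.from_rotvec(o["tool_rot"]).as_matrix(); p=o["ee_pos"]
    print("t",round(o["time"],2),"tcp",p.round(4),"x",M[:,0].round(3),"jaw",M[:,2].round(3),"jawyaw",np.degrees(np.arctan2(M[1,2],M[0,2])).round(1),"w",round(o["gripper_width"],4),"F",np.round(o["force"],1),"q",np.round(o["joint_positions"],2))
    for g in goals: print("goal",np.round(g,4),"shift mm",(M.T@(np.array(g)-p)*1000).round(1))
    if yaw is not None:
        y=np.radians(yaw); x=np.array([0,0,-1.]); z=np.array([np.cos(y),np.sin(y),0]); G=np.stack([x,np.cross(z,x),z],1)
        print("turn deg",np.degrees(R.from_matrix(M.T@G).as_rotvec()).round(2))
E
python3 - <<'E'
from go import *
f=F["50"]
show([(f[0],f[1],.30),(f[0],f[1],f[2]+.05)],None)
for y in (-170,-180,0,10,90): show([],y)
d=r.get_image("wrist"); cv2.imwrite("pics/w0.png",d["img"][:,:,::-1]); print(d["xyz"],d["orientation"],d["fx"])
E
```

```text
t 0.1 tcp [ 0.2006 -0.5912  0.2217] x [-0.     0.002 -1.   ] jaw [ 0.321 -0.947 -0.002] jawyaw -71.3 w 0.0869 F [-0.1  0.1  0.1] q [-1.42  0.53  1.43  0.    1.18 -0.18]
goal [ 0.5375 -0.2286  0.3   ] shift mm [ -77.7  435.5 -235.4]
goal [ 0.5375 -0.2286  0.1435] shift mm [  78.8  435.5 -235.1]
t 0.1 tcp [ 0.2006 -0.5912  0.2217] x [-0.     0.002 -1.   ] jaw [ 0.321 -0.947 -0.002] jawyaw -71.3 w 0.0869 F [-0.1  0.1  0.1] q [-1.42  0.53  1.43  0.    1.18 -0.18]
turn deg [ 9.873e+01 -1.000e-01  8.000e-02]
t 0.1 tcp [ 0.2006 -0.5912  0.2217] x [-0.     0.002 -1.   ] jaw [ 0.321 -0.947 -0.002] jawyaw -71.3 w 0.0869 F [-0.1  0.1  0.1] q [-1.42  0.53  1.43  0.    1.18 -0.18]
turn deg [ 1.0873e+02 -9.0000e-02  9.0000e-02]
t 0.1 tcp [ 0.2006 -0.5912  0.2217] x [-0.     0.002 -1.   ] jaw [ 0.321 -0.947 -0.002] jawyaw -71.3 w 0.0869 F [-0.1  0.1  0.1] q [-1.42  0.53  1.43  0.    1.18 -0.18]
turn deg [-71.27  -0.08  -0.09]
t 0.1 tcp [ 0.2006 -0.5912  0.2217] x [-0.     0.002 -1.   ] jaw [ 0.321 -0.947 -0.002] jawyaw -71.3 w 0.0869 F [-0.1  0.1  0.1] q [-1.42  0.53  1.43  0.    1.18 -0.18]
turn deg [-8.127e+01 -8.000e-02 -9.000e-02]
t 0.1 tcp [ 0.2006 -0.5912  0.2217] x [-0.     0.002 -1.   ] jaw [ 0.321 -0.947 -0.002] jawyaw -71.3 w 0.0869 F [-0.1  0.1  0.1] q [-1.42  0.53  1.43  0.    1.18 -0.18]
turn deg [-1.6127e+02  0.0000e+00 -1.6000e-01]
[ 0.27908831 -0.5664072   0.38435055] [ 2.34668401 -1.68370822 -0.25675055] 378.6059923255603
```

View pics/w0.png

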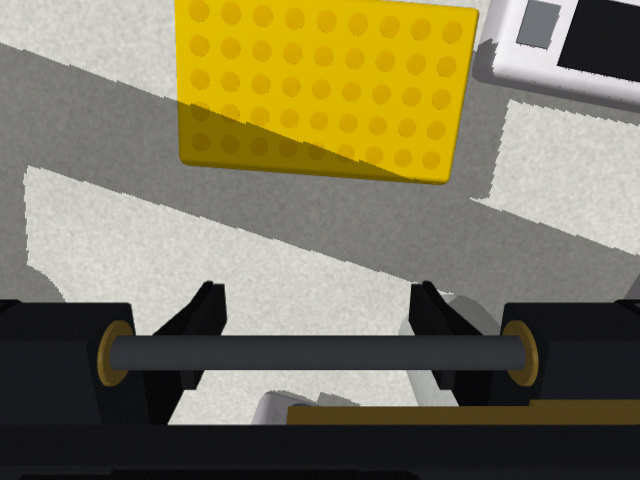

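The wrist view shows the rack below the gripper and the gripper's long side lying along the jaws. I'll turn the jaws to yaw 0 so tool (x,y,z) = world (−z,y,x), then move above flask_50 while staying high.

Call:
{"method": "servo_tool", "body": {"xyz": [[-0.03, 0.01, -0.005], [-0.06, 0.035, -0.02], [-0.075, 0.07, -0.04], [-0.078, 0.105, -0.058], [-0.078, 0.14, -0.077], [-0.078, 0.175, -0.096], [-0.078, 0.21, -0.115], [-0.078, 0.245, -0.134]], "delta_rot": [[-7, 0, 0], [-14, 0, 0], [-21, 0, 0], [-28, 0, 0], [-35, 0, 0], [-42, 0, 0], [-49, 0, 0], [-56, 0, 0]], "grip": [0, 0, 0, 0, 0, 0, 0, 0], "squeeze": 25}}

```text
time: 0.82
ee_pos: [0.3905, -0.3841, 0.3]
tool_rot: [0.206, 1.562, -0.203]
force: [0.1, -0.3, -0.9]
gripper_width: 0.087
```

```bash
python3 - <<'E'
from go import *
f=F["50"]
show([(f[0],f[1],.25)],0)
E
```

```text
t 0.82 tcp [ 0.3905 -0.3841  0.3   ] x [-0.     0.002 -1.   ] jaw [ 0.966 -0.258 -0.001] jawyaw -14.9 w 0.087 F [ 0.1 -0.3 -0.9] q [-0.98  0.34  1.53  0.    1.28 -0.72]
goal [ 0.5375 -0.2286  0.25  ] shift mm [ 50.3 188.1 102. ]
turn deg [-14.95  -0.03  -0.11]
```

Call:
{"method": "servo_tool", "body": {"xyz": [[0, 0.032, 0.017], [0, 0.064, 0.035], [0, 0.096, 0.052], [0, 0.128, 0.07], [0, 0.16, 0.087], [0.02, 0.188, 0.102], [0.05, 0.188, 0.102], [0.05, 0.188, 0.102]], "delta_rot": [[-6, 0, 0], [-12, 0, 0], [-14.95, 0, 0], [-14.95, 0, -0.1], [-14.95, 0, -0.1], [-14.95, 0, -0.1], [-14.95, 0, -0.1], [-14.95, 0, -0.1]], "grip": [0, 0, 0, 0, 0, 0, 0, 0]}}

```text
time: 1.48
ee_pos: [0.5352, -0.2249, 0.245]
tool_rot: [0.002, 1.581, 0.008]
force: [-1.0, 0.9, -1.4]
gripper_width: 0.0871
```

```bash
python3 - <<'E'
from go import *
f=F["50"]
show([(f[0],f[1],f[2]-.010-.0187)],0)
d=r.get_image("wrist"); cv2.imwrite("pics/w1.png",d["img"][:,:,::-1]); np.savez("w1.npz",**d)
C=cloud(d); m=blue(d); m[d["z_map"]<=0]=0
k,l,s,c=cv2.connectedComponentsWithStats(m)
for i in range(1,k):
    if s[i,4]<80: continue
    P=C[l==i]; zt=np.median(np.sort(P[:,2])[-len(P)//3:])
    T=P[abs(P[:,2]-zt)<0.003]
    q=cv2.minEnclosingCircle(T[:,:2].astype(np.float32)*1000)
    print(c[i].round(1),"ztop",zt.round(4),"encl",np.round(q[0],1),round(q[1],1),len(T))
E
```

```text
t 1.48 tcp [ 0.5352 -0.2249  0.245 ] x [-0.01   0.006 -1.   ] jaw [ 1.     0.004 -0.01 ] jawyaw 0.2 w 0.0871 F [-1.   0.9 -1.4] q [-0.59  0.45  1.51 -0.    1.19 -0.59]
goal [ 0.5375 -0.2286  0.0648] shift mm [180.2  -4.9   4.1]
turn deg [ 0.21 -0.58 -0.36]
[157.7  33.2] ztop 0.154 encl [435.  -89.9] 21.2 3703
[422.6  39.6] ztop 0.123 encl [607.9 -88.8] 17.6 2176
[321.8 222.1] ztop 0.0939 encl [ 538.5 -228.2] 14.9 872
[562.8 290.2] ztop 0.0525 encl [ 808.9 -319.3] 30.5 298
[194.3 400.7] ztop 0.1887 encl [ 442.5 -333.4] 21.0 976
[379.7 385.8] ztop 0.1389 encl [ 589.1 -356.4] 21.9 1537
```

View pics/w1.png

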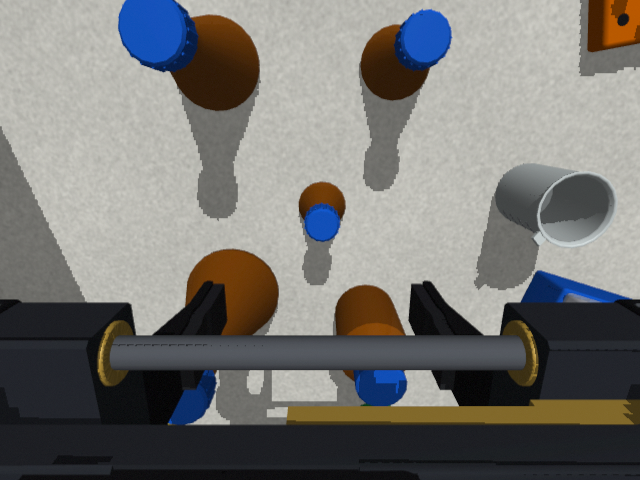

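The wrist picture shows the 50 flask's cap centred at (322,222). The wrist camera agrees with the other views to 1 mm for the 50, 125 and 250. I'm going down onto the cap.

Call:
{"method": "servo_tool", "body": {"xyz": [[0.02, -0.005, 0.0045], [0.055, -0.005, 0.0045], [0.09, -0.005, 0.0045], [0.125, -0.005, 0.0045], [0.155, -0.005, 0.0045], [0.175, -0.005, 0.0045], [0.18, -0.005, 0.0045], [0.18, -0.005, 0.0045]], "delta_rot": [[0.2, -0.6, -0.4], [0.2, -0.6, -0.4], [0.2, -0.6, -0.4], [0.2, -0.6, -0.4], [0.2, -0.6, -0.4], [0.2, -0.6, -0.4], [0.2, -0.6, -0.4], [0.2, -0.6, -0.4]], "grip": [0, 0, 0, 0, 40, 80, 80, 80]}}

```text
time: 2.2
ee_pos: [0.5381, -0.2317, 0.0668]
tool_rot: [0.001, 1.57, -0.004]
force: [0.7, 0.1, 0.6]
gripper_width: 0.0681
```

```bash
python3 - <<'E'
from go import *
show([(.538,-.2284,.065)],0)
E
```

```text
t 2.2 tcp [ 0.5381 -0.2317  0.0668] x [ 0.001 -0.002 -1.   ] jaw [ 1.    -0.003  0.001] jawyaw -0.2 w 0.0681 F [0.7 0.1 0.6] q [-0.6   0.69  1.65 -0.    0.8  -0.59]
goal [ 0.538  -0.2284  0.065 ] shift mm [ 1.8  3.3 -0.1]
turn deg [-0.18  0.06  0.09]
```

Call:
{"method": "servo_tool", "body": {"xyz": [[0.002, 0.003, 0], [0.002, 0.003, 0], [0.002, 0.003, 0], [0.002, 0.003, 0], [0.002, 0.003, 0], [0.002, 0.003, 0], [0.002, 0.003, 0], [0.002, 0.003, 0]], "delta_rot": [[-0.2, 0, 0], [-0.2, 0, 0], [-0.2, 0, 0], [-0.2, 0, 0], [-0.2, 0, 0], [-0.2, 0, 0], [-0.2, 0, 0], [-0.2, 0, 0]], "grip": [110, 140, 180, 220, 255, 255, 255, 255]}}

```text
time: 2.87
ee_pos: [0.5384, -0.229, 0.0655]
tool_rot: [-0.002, 1.569, -0.001]
force: [-0.8, 0.6, 4.9]
gripper_width: 0.0293
```

```bash
python3 - <<'E'
from go import *
show([(.538,-.2284,.4)],0)
E
```

```text
t 2.87 tcp [ 0.5384 -0.229   0.0655] x [ 0.002 -0.002 -1.   ] jaw [1.    0.    0.002] jawyaw 0.0 w 0.0293 F [-0.8  0.6  4.9] q [-0.59  0.69  1.66 -0.    0.79 -0.59]
goal [ 0.538  -0.2284  0.4   ] shift mm [-3.345e+02 -2.000e-01  2.000e-01]
turn deg [0.02 0.1  0.13]
```

Width is 29 mm on the 30 mm cap, so it's gripped. Lifting.

Call:
{"method": "servo_tool", "body": {"xyz": [[-0.008, 0, 0], [-0.025, 0, 0], [-0.05, 0, 0], [-0.08, 0, 0], [-0.11, 0.005, 0], [-0.14, 0.015, 0.001], [-0.17, 0.03, 0.003], [-0.2, 0.055, 0.005]], "delta_rot": [[0, 0, 0], [0, 0, 0], [0, 0, 0], [0, 0, 0], [0, 0.1, 0.1], [0, 0.1, 0.1], [0, 0.1, 0.1], [0, 0.1, 0.1]], "grip": [255, 255, 255, 255, 255, 255, 255, 255]}}

```text
time: 3.53
ee_pos: [0.5429, -0.1745, 0.267]
tool_rot: [0.0, 1.57, -0.003]
force: [0.9, -0.2, -1.2]
gripper_width: 0.0294
```

Call:
{"method": "servo_tool", "body": {"xyz": [[-0.005, 0.03, 0.003], [-0.01, 0.063, 0.006], [-0.01, 0.097, 0.01], [-0.01, 0.132, 0.013], [-0.01, 0.167, 0.016], [-0.01, 0.202, 0.02], [-0.01, 0.237, 0.023], [-0.01, 0.27, 0.026]], "delta_rot": [[0, 0, 0], [0, 0, 0], [0, 0, 0], [0, 0, 0], [0, 0, 0], [0, 0, 0], [0, 0, 0], [0, 0, 0]], "grip": [255, 255, 255, 255, 255, 255, 255, 255]}}

```text
time: 4.2
ee_pos: [0.5688, 0.0975, 0.2767]
tool_rot: [0.0, 1.571, -0.002]
force: [0.7, -0.7, -0.3]
gripper_width: 0.0293
```

```bash
python3 - <<'E'
from go import *
k=K["50"]; show([(k[0],k[1],.275)],0)
E
```

```text
t 4.2 tcp [0.5688 0.0975 0.2767] x [-0.    -0.001 -1.   ] jaw [ 1.    -0.002 -0.   ] jawyaw -0.1 w 0.0293 F [ 0.7 -0.7 -0.3] q [-0.02  0.4   1.49 -0.    1.25 -0.02]
goal [0.5931 0.3233 0.275 ] shift mm [  1.4 225.8  23.9]
turn deg [-0.1  -0.01  0.07]
```

Call:
{"method": "servo_tool", "body": {"xyz": [[0, 0.035, 0.004], [0, 0.07, 0.008], [0, 0.105, 0.012], [0, 0.14, 0.015], [0, 0.175, 0.019], [0, 0.205, 0.022], [0, 0.225, 0.024], [0, 0.226, 0.024]], "delta_rot": [[0, 0, 0], [0, 0, 0], [0, 0, 0], [0, 0, 0], [0, 0, 0], [0, 0, 0], [0, 0, 0], [0, 0, 0]], "grip": [255, 255, 255, 255, 255, 255, 255, 255]}}

```text
time: 4.87
ee_pos: [0.5924, 0.3279, 0.2759]
tool_rot: [-0.002, 1.571, 0.003]
force: [-0.8, 1.0, -2.0]
gripper_width: 0.0293
```

Call:
{"method": "servo_tool", "body": {"xyz": [[0.005, 0, 0], [0.01, 0, 0], [0.01, 0, 0]], "delta_rot": [[0, 0, 0], [0, 0, 0], [0, 0, 0]], "grip": [255, 255, 255]}}

```text
time: 5.12
ee_pos: [0.5912, 0.3266, 0.264]
tool_rot: [-0.002, 1.575, 0.001]
force: [0.5, -0.2, -0.3]
gripper_width: 0.0295
```

```bash
cat > held.py <<'E'
from go import *
def look(tag,box=None):
    for n in ["scene","side"]:
        d=r.get_image(n); np.savez(f"{n}_{tag}.npz",**d); cv2.imwrite(f"pics/{n}_{tag}.png",d["img"][:,:,::-1])
        C=cloud(d); h=cv2.cvtColor(d["img"],cv2.COLOR_RGB2HSV)
        ok=d["z_map"]>0
        am=(cv2.inRange(h,(3,140,40),(18,255,255))>0)&ok
        bl=(blue(d)>0)&ok
        for nm,m in (("amber",am),("blue",bl)):
            P=C[m&(C[...,1]>.0)&(C[...,2]>.09)]
            if len(P)<20: continue
            print(n,nm,"n",len(P),"z",np.percentile(P[:,2],[1,99]).round(4),"x",np.percentile(P[:,0],[1,99]).round(4),"y",np.percentile(P[:,1],[1,99]).round(4))
E
python3 - <<'E'
from held import *
k=K["50"]; look("p50"); show([(k[0],k[1],.275)],0)
E
```

```text
scene amber n 538 z [0.2037 0.2442] x [0.5975 0.6145] y [0.3052 0.3469]
side amber n 382 z [0.2054 0.2658] x [0.5683 0.6086] y [0.2994 0.3266]
side blue n 169 z [0.1155 0.2947] x [0.3981 0.6061] y [0.3075 0.7209]
t 5.22 tcp [0.5921 0.3265 0.2652] x [-0.002 -0.    -1.   ] jaw [ 1.     0.001 -0.002] jawyaw 0.1 w 0.0293 F [-0.  -0.  -0.1] q [0.34 0.56 1.24 0.   1.34 0.34]
goal [0.5931 0.3233 0.275 ] shift mm [-9.8 -3.2  0.9]
turn deg [ 0.07 -0.12  0.  ]
```

View pics/scene_p50.png

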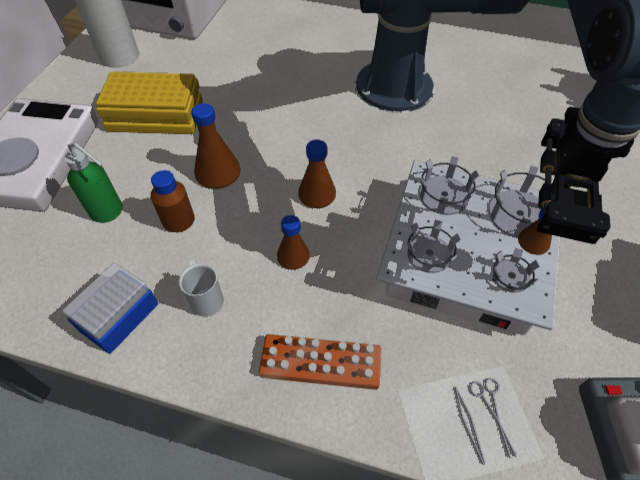

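View pics/side_p50.png

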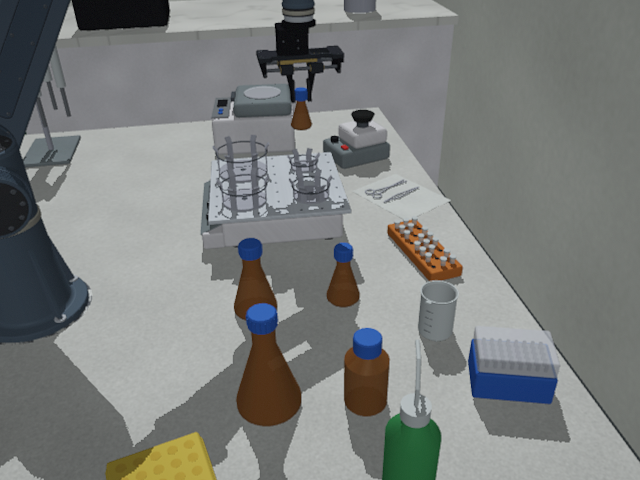

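The scene picture shows the flask held upright at (537,232), above clamp_50 at (514,270). In the side view it is at (301,112). Before lowering, I'll check its offset from the gripper.

```bash
cat >> held.py <<'E'
def axis(tag,box,zb):
    """mid-silhouette ray of held flask's lowest wide rows in each view; triangulate"""
    rays=[]
    for n in ["scene","side"]:
        d=dict(np.load(f"{n}_{tag}.npz")); h=cv2.cvtColor(d["img"],cv2.COLOR_RGB2HSV); C=cloud(d)
        m=((cv2.inRange(h,(3,140,30),(18,255,255))>0)&(C[...,1]>.05)&(C[...,2]>zb-.01)&(C[...,2]<.5)).astype(np.uint8)
        k,l,s,c=cv2.connectedComponentsWithStats(m); i=1+np.argmax(s[1:,4]); m=l==i
        rows=np.where(m.any(1))[0]; w=np.array([m[v].sum() for v in rows]); b=rows[np.argmax(w)]
        best=[v for v,ww in zip(rows,w) if ww>=w.max()-1]
        v=np.mean(best); u=np.mean([np.where(m[int(q)])[0][[0,-1]].mean() for q in best])
        rays.append(ray(d,u,v)); print(n,"base px",round(u,1),round(v,1),"width px",w.max())
    # horizontal position where the two vertical mid-planes meet
    A=[];bb=[]
    for c,q in rays:
        nrm=np.array([-q[1],q[0]])/np.hypot(q[0],q[1]); A.append(nrm); bb.append(nrm@c[:2])
    print("axis xy",np.linalg.solve(np.array(A),np.array(bb)).round(4))
E
python3 - <<'E'
from held import *
axis("p50",None,.2)
E
```

```text
scene base px 534.4 238.8 width px 33
side base px 300.8 123.5 width px 20
axis xy [0.5901 0.3263]
```

Call:
{"method": "servo_tool", "body": {"xyz": [[0.01, -0.003, 0.001], [0.025, -0.003, 0.001], [0.045, -0.003, 0.001], [0.062, -0.003, 0.001], [0.076, -0.003, 0.001], [0.086, -0.003, 0.001], [0.09, -0.003, 0.001], [0.09, -0.003, 0.001]], "delta_rot": [[0, 0, 0], [0, 0, 0], [0, 0, 0], [0, 0, 0], [0, 0, 0], [0, 0, 0], [0, 0, 0], [0, 0, 0]], "grip": [255, 255, 255, 255, 255, 255, 255, 255]}}

```text
time: 5.88
ee_pos: [0.5925, 0.3227, 0.174]
tool_rot: [-0.001, 1.575, -0.0]
force: [0.6, 0.5, 0.3]
gripper_width: 0.0293
```

Call:
{"method": "servo_tool", "body": {"xyz": [[0.002, 0, 0], [0.004, 0, 0], [0.006, 0, 0], [0.007, 0, 0], [0.008, 0, 0], [0.008, 0, 0]], "delta_rot": [[0, 0, 0], [0, 0, 0], [0, 0, 0], [0, 0, 0], [0, 0, 0], [0, 0, 0]], "grip": [255, 255, 255, 255, 255, 255]}}

```text
time: 6.38
ee_pos: [0.5924, 0.3227, 0.166]
tool_rot: [-0.001, 1.575, -0.0]
force: [0.2, 0.3, -1.0]
gripper_width: 0.0292
```

```bash
python3 - <<'E'
from held import *
k=K["50"]; look("s50"); show([(k[0],k[1],.1655)],0)
for n in ["scene","side"]:
    d=dict(np.load(f"{n}_s50.npz")); u,v=proj(d,[.593,.323,.13]).astype(int)
    im=d["img"][v-75:v+60,u-80:u+80,::-1]; cv2.imwrite(f"pics/c_{n}_s50.png",cv2.resize(im,None,fx=3,fy=3))
E
```

```text
scene amber n 290 z [0.1059 0.136 ] x [0.5994 0.6156] y [0.3041 0.3444]
side amber n 259 z [0.1125 0.1673] x [0.5723 0.6076] y [0.2968 0.3255]
side blue n 157 z [0.1163 0.1963] x [0.3979 0.6077] y [0.3038 0.7174]
t 6.48 tcp [0.5925 0.3228 0.1661] x [-0.004 -0.001 -1.   ] jaw [ 1.     0.001 -0.004] jawyaw 0.0 w 0.029 F [ 0.1 -0.2 -1.7] q [0.33 0.66 1.35 0.   1.14 0.33]
goal [0.5931 0.3233 0.1655] shift mm [0.6 0.5 0.6]
turn deg [ 0.04 -0.23  0.05]
```

View pics/c_scene_s50.png

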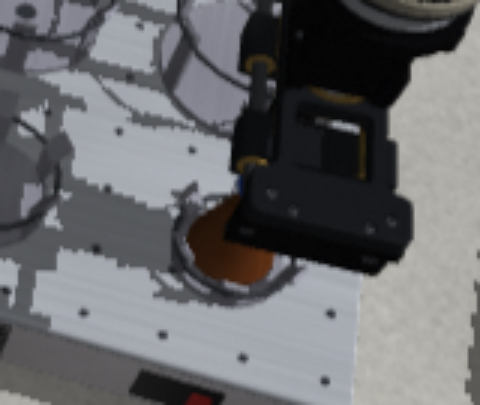

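The crop shows the flask inside the ring of clamp_50, with no contact force yet. I'll creep down and watch the force.

Call:
{"method": "servo_tool", "body": {"xyz": [[0.0005, 0, 0], [0.001, 0, 0], [0.0015, 0, 0], [0.002, 0, 0], [0.002, 0, 0]], "delta_rot": [[0, 0, 0], [0, -0.2, 0], [0, -0.2, 0], [0, -0.2, 0], [0, -0.2, 0]], "grip": [255, 255, 255, 255, 255]}}

```text
time: 6.9
ee_pos: [0.5926, 0.323, 0.1655]
tool_rot: [-0.001, 1.57, 0.0]
force: [-1.4, -0.3, 5.8]
gripper_width: 0.029
```

Call:
{"method": "servo_tool", "body": {"xyz": [[0.0005, 0, 0], [0.001, 0, 0], [0.001, 0, 0]], "delta_rot": [[0, 0, 0], [0, 0, 0], [0, 0, 0]], "grip": [255, 255, 255]}}

```text
time: 7.15
ee_pos: [0.5929, 0.3233, 0.1655]
tool_rot: [-0.0, 1.569, 0.001]
force: [-0.9, 0.0, 5.6]
gripper_width: 0.029
```

Contact came at TCP z 0.1655, exactly the predicted seat. Release and retreat.

Call:
{"method": "servo_tool", "body": {"xyz": [[0, 0, 0], [0, 0, 0], [0, 0, 0], [0, 0, 0], [-0.01, 0, 0], [-0.04, 0, 0], [-0.08, 0, 0], [-0.12, 0, 0]], "delta_rot": [[0, 0, 0], [0, 0, 0], [0, 0, 0], [0, 0, 0], [0, 0, 0], [0, 0, 0], [0, 0, 0], [0, 0, 0]], "grip": [150, 100, 60, 30, 0, 0, 0, 0]}}

```text
time: 7.82
ee_pos: [0.592, 0.3229, 0.2861]
tool_rot: [-0.001, 1.572, 0.0]
force: [0.2, 0.7, 0.1]
gripper_width: 0.0745
```

```bash
cat >> held.py <<'E'
def caps(n,tag):
    d=r.get_image(n); cv2.imwrite(f"pics/{n}_{tag}.png",d["img"][:,:,::-1])
    C=cloud(d); m=blue(d); m[d["z_map"]<=0]=0
    k,l,s,c=cv2.connectedComponentsWithStats(m)
    for i in range(1,k):
        if s[i,4]<80: continue
        P=C[l==i]; zt=np.median(np.sort(P[:,2])[-len(P)//3:])
        T=P[abs(P[:,2]-zt)<0.003]
        q=cv2.minEnclosingCircle(T[:,:2].astype(np.float32)*1000)
        if q[1]<25: print(n,c[i].round(0),"ztop",zt.round(4),"encl",np.round(q[0],1),round(q[1],1))
E
python3 - <<'E'
from held import *
f=F["125"]; show([(f[0],f[1],.29)],0)
caps("scene","r50"); caps("wrist","r50")
E
```

```text
t 7.82 tcp [0.592  0.3229 0.2861] x [-0.001 -0.001 -1.   ] jaw [ 1.     0.001 -0.001] jawyaw 0.0 w 0.0745 F [0.2 0.7 0.1] q [ 0.33  0.54  1.22 -0.    1.38  0.33]
goal [ 0.608  -0.0885  0.29  ] shift mm [  -3.6 -411.4   15.7]
turn deg [ 0.04 -0.07  0.04]
scene [203. 114.] ztop 0.1884 encl [ 436.8 -329.7] 22.1
scene [316. 150.] ztop 0.1532 encl [435.  -88.9] 20.6
scene [163. 182.] ztop 0.1384 encl [ 589.4 -355. ] 21.8
scene [290. 225.] ztop 0.1224 encl [608.4 -87.2] 17.3
scene [527. 250.] ztop 0.1926 encl [593.  323.5] 14.7
wrist [308. 234.] ztop 0.1939 encl [593.1 323.8] 15.0
```

View pics/scene_r50.png

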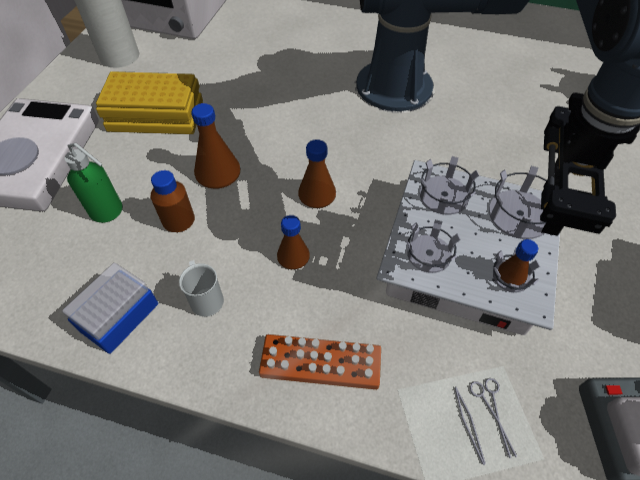

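The picture shows flask_50 upright in its clamp, cap at (527,250). Its cap top is at 0.193, which is the seated height. Next is flask_125.

Call:
{"method": "servo_tool", "body": {"xyz": [[0, -0.03, 0.001], [0, -0.07, 0.003], [0, -0.11, 0.005], [0, -0.15, 0.007], [0, -0.19, 0.008], [0, -0.23, 0.01], [0, -0.27, 0.011], [0, -0.31, 0.012]], "delta_rot": [[0, 0, 0], [0, 0, 0], [0, 0, 0], [0, 0, 0], [0, 0, 0], [0, 0, 0], [0, 0, 0], [0, 0, 0]], "grip": [0, 0, 0, 0, 0, 0, 0, 0]}}

```text
time: 8.58
ee_pos: [0.6092, 0.0131, 0.2938]
tool_rot: [0.004, 1.552, 0.006]
force: [0.8, 0.6, -0.0]
gripper_width: 0.0872
```

Call:
{"method": "servo_tool", "body": {"xyz": [[0, -0.035, 0.001], [0, -0.065, 0.002], [0, -0.09, 0.003], [0, -0.1, 0.004], [0.01, -0.101, 0.004], [0.03, -0.101, 0.004], [0.05, -0.101, 0.004], [0.06, -0.101, 0.004]], "delta_rot": [[0, 0, 0], [0, 0, 0], [0, 0, 0], [0, 0, 0], [0, 0, 0], [0, 0, 0], [0, 0, 0], [0, 0, 0]], "grip": [0, 0, 0, 0, 0, 0, 0, 0]}}

```text
time: 9.25
ee_pos: [0.6127, -0.0851, 0.2303]
tool_rot: [0.005, 1.557, 0.009]
force: [-0.9, -0.3, -0.7]
gripper_width: 0.087
```

```bash
python3 - <<'E'
from held import *
f=F["125"]; show([(f[0],f[1],.0935)],0)
E
```

```text
t 9.25 tcp [ 0.6127 -0.0851  0.2303] x [ 0.014  0.009 -1.   ] jaw [1.    0.002 0.014] jawyaw 0.1 w 0.087 F [-0.9 -0.3 -0.7] q [-0.32  0.51  1.45  0.01  1.17 -0.33]
goal [ 0.608  -0.0885  0.0935] shift mm [136.7  -4.6  -6.7]
turn deg [ 0.14  0.81 -0.49]
```

Call:
{"method": "servo_tool", "body": {"xyz": [[0.01, -0.0045, -0.0065], [0.035, -0.0045, -0.0065], [0.06, -0.0045, -0.0065], [0.085, -0.0045, -0.0065], [0.11, -0.0045, -0.0065], [0.128, -0.0045, -0.0065], [0.137, -0.0045, -0.0065], [0.137, -0.0045, -0.0065]], "delta_rot": [[0.1, 0.8, -0.5], [0.1, 0.8, -0.5], [0.1, 0.8, -0.5], [0.1, 0.8, -0.5], [0.1, 0.8, -0.5], [0.1, 0.8, -0.5], [0.1, 0.8, -0.5], [0.1, 0.8, -0.5]], "grip": [0, 0, 0, 0, 20, 50, 70, 70]}}

```text
time: 9.92
ee_pos: [0.6065, -0.0871, 0.0909]
tool_rot: [-0.0, 1.575, 0.002]
force: [-0.5, 0.8, 0.4]
gripper_width: 0.0687
```

```bash
python3 - <<'E'
from held import *
f=F["125"]; show([(f[0],f[1],.0935)],0)
E
```

```text
t 9.92 tcp [ 0.6065 -0.0871  0.0909] x [-0.005  0.001 -1.   ] jaw [ 1.     0.002 -0.005] jawyaw 0.1 w 0.0687 F [-0.5  0.8  0.4] q [-0.32  0.68  1.57 -0.    0.9  -0.33]
goal [ 0.608  -0.0885  0.0935] shift mm [-2.6 -1.4  1.5]
turn deg [ 0.1  -0.27 -0.08]
```

Call:
{"method": "servo_tool", "body": {"xyz": [[-0.002, -0.001, 0.0015], [-0.0025, -0.0015, 0.0015], [-0.0025, -0.0015, 0.0015], [-0.0025, -0.0015, 0.0015], [-0.0025, -0.0015, 0.0015], [-0.0025, -0.0015, 0.0015], [-0.0025, -0.0015, 0.0015], [-0.0025, -0.0015, 0.0015]], "delta_rot": [[0.1, -0.3, -0.1], [0.1, -0.3, -0.1], [0.1, -0.3, -0.1], [0.1, -0.3, -0.1], [0.1, -0.3, -0.1], [0.1, -0.3, -0.1], [0.1, -0.3, -0.1], [0.1, -0.3, -0.1]], "grip": [80, 110, 150, 190, 230, 255, 255, 255]}}

```text
time: 10.58
ee_pos: [0.6082, -0.0888, 0.0941]
tool_rot: [-0.0, 1.57, -0.001]
force: [-0.5, 1.1, 5.1]
gripper_width: 0.0342
```

```bash
python3 - <<'E'
from held import *
k=K["125"]; show([(k[0],k[1],.31)],0)
E
```

```text
t 10.58 tcp [ 0.6082 -0.0888  0.0941] x [ 0.001 -0.001 -1.   ] jaw [ 1.    -0.     0.001] jawyaw -0.0 w 0.0342 F [-0.5  1.1  5.1] q [-0.33  0.68  1.57 -0.    0.9  -0.33]
goal [0.587  0.1736 0.31  ] shift mm [-216.1  262.2  -20.9]
turn deg [-0.    0.07  0.04]
```

Gripped: 34 mm on the 35 mm cap, seat predicted at TCP z 0.194. Lift and carry.

Call:
{"method": "servo_tool", "body": {"xyz": [[-0.008, 0, 0], [-0.025, 0, 0], [-0.05, 0, 0], [-0.08, 0, 0], [-0.11, 0.005, 0], [-0.138, 0.018, -0.001], [-0.162, 0.04, -0.003], [-0.18, 0.068, -0.006]], "delta_rot": [[0, 0, 0], [0, 0, 0], [0, 0, 0], [0, 0, 0], [0, 0, 0], [0, 0, 0], [0, 0, 0], [0, 0, 0]], "grip": [255, 255, 255, 255, 255, 255, 255, 255]}}

```text
time: 11.25
ee_pos: [0.6029, -0.0216, 0.2767]
tool_rot: [0.001, 1.566, -0.004]
force: [1.4, -0.0, -1.2]
gripper_width: 0.0346
```

Call:
{"method": "servo_tool", "body": {"xyz": [[-0.01, 0.032, -0.003], [-0.013, 0.066, -0.006], [-0.013, 0.1, -0.009], [-0.013, 0.132, -0.011], [-0.013, 0.16, -0.013], [-0.013, 0.18, -0.014], [-0.013, 0.192, -0.015], [-0.013, 0.192, -0.015]], "delta_rot": [[0, 0, 0], [0, 0, 0], [0, 0, 0], [0, 0, 0], [0, 0, 0], [0, 0, 0], [0, 0, 0], [0, 0, 0]], "grip": [255, 255, 255, 255, 255, 255, 255, 255]}}

```text
time: 11.92
ee_pos: [0.5876, 0.1729, 0.2891]
tool_rot: [-0.001, 1.567, -0.001]
force: [-0.3, -0.1, -2.0]
gripper_width: 0.034
```

```bash
python3 - <<'E'
from held import *
k=K["125"]; show([(k[0],k[1],.205)],0); look("p125"); axis("p125",None,.18)
E
```

```text
t 11.92 tcp [0.5876 0.1729 0.2891] x [ 0.004 -0.001 -1.   ] jaw [1.    0.001 0.004] jawyaw 0.0 w 0.034 F [-0.3 -0.1 -2. ] q [ 0.1   0.44  1.39 -0.    1.31  0.1 ]
goal [0.587  0.1736 0.205 ] shift mm [84.1  0.8 -0.9]
turn deg [0.03 0.24 0.07]
scene amber n 1761 z [0.108  0.2708] x [0.5895 0.6187] y [0.1438 0.3416]
scene blue n 341 z [0.17   0.1943] x [0.5809 0.6072] y [0.3083 0.337 ]
side amber n 947 z [0.1141 0.2896] x [0.5573 0.6138] y [0.1368 0.3098]
side blue n 274 z [0.1163 0.3194] x [0.3982 0.6035] y [0.1508 0.7171]
scene base px 439.7 218.2 width px 40
side base px 310.0 151.5 width px 29
axis xy [0.5878 0.1734]
```

View pics/side_p125.png

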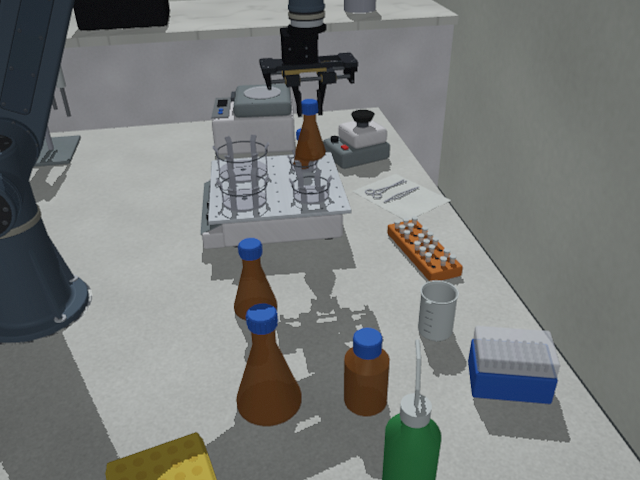

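The side view shows flask_125 upright at (310,135). Its measured axis matches the TCP and clamp_125, so I'll lower it.

Call:
{"method": "servo_tool", "body": {"xyz": [[0.01, 0.001, -0.001], [0.026, 0.001, -0.001], [0.046, 0.001, -0.001], [0.062, 0.001, -0.001], [0.075, 0.001, -0.001], [0.083, 0.001, -0.001], [0.086, 0.001, -0.001], [0.086, 0.001, -0.001]], "delta_rot": [[0, 0.2, 0], [0, 0.2, 0], [0, 0.2, 0], [0, 0.2, 0], [0, 0.2, 0], [0, 0.2, 0], [0, 0.2, 0], [0, 0.2, 0]], "grip": [255, 255, 255, 255, 255, 255, 255, 255]}}

```text
time: 12.68
ee_pos: [0.5873, 0.1697, 0.2021]
tool_rot: [-0.0, 1.572, -0.005]
force: [0.5, 0.2, -1.7]
gripper_width: 0.034
```

```bash
python3 - <<'E'
from held import *
k=K["125"]; show([(k[0],k[1],.1941)],0)
E
```

```text
t 12.68 tcp [0.5873 0.1697 0.2021] x [-0.001 -0.004 -1.   ] jaw [ 1.    -0.003 -0.001] jawyaw -0.2 w 0.034 F [ 0.5  0.2 -1.7] q [ 0.1   0.53  1.49 -0.    1.12  0.11]
goal [0.587  0.1736 0.1941] shift mm [ 8.   4.  -0.3]
turn deg [-0.19 -0.07  0.2 ]
```

Call:
{"method": "servo_tool", "body": {"xyz": [[0.0005, 0.002, 0], [0.001, 0.004, 0], [0.003, 0.004, 0], [0.005, 0.004, 0], [0.006, 0.004, 0], [0.007, 0.004, 0], [0.007, 0.004, 0]], "delta_rot": [[-0.2, 0, 0.2], [-0.2, 0, 0.2], [-0.2, 0, 0.2], [-0.2, 0, 0.2], [-0.2, 0, 0.2], [-0.2, 0, 0.2], [-0.2, 0, 0.2]], "grip": [255, 255, 255, 255, 255, 255, 255]}}

```text
time: 13.27
ee_pos: [0.5871, 0.1737, 0.1949]
tool_rot: [-0.0, 1.572, 0.0]
force: [0.5, -0.3, -1.6]
gripper_width: 0.0341
```

Call:
{"method": "servo_tool", "body": {"xyz": [[0.0005, 0, 0], [0.001, 0, 0], [0.0015, 0, 0], [0.0015, 0, 0]], "delta_rot": [[0, 0, 0], [0, 0, 0], [0, 0, 0], [0, 0, 0]], "grip": [255, 255, 255, 255]}}

```text
time: 13.6
ee_pos: [0.5872, 0.1737, 0.1942]
tool_rot: [-0.0, 1.572, 0.0]
force: [-1.0, 0.3, 4.3]
gripper_width: 0.0342
```

```bash
python3 - <<'E'
from held import *
k=K["125"]; show([(k[0],k[1],.1941)],0)
E
```

```text
t 13.6 tcp [0.5872 0.1737 0.1942] x [-0.001 -0.    -1.   ] jaw [ 1.     0.    -0.001] jawyaw 0.0 w 0.0342 F [-1.   0.3  4.3] q [0.11 0.54 1.49 0.   1.11 0.11]
goal [0.587  0.1736 0.1941] shift mm [ 0.1 -0.1 -0.2]
turn deg [ 0.02 -0.05  0.  ]
```

Contact at 0.1942 against 0.1941 predicted, so it's seated. Release and rise.

Call:
{"method": "servo_tool", "body": {"xyz": [[0, 0, 0], [0, 0, 0], [0, 0, 0], [0, 0, 0], [-0.01, 0, 0], [-0.04, 0, 0], [-0.08, 0, 0], [-0.11, 0, 0]], "delta_rot": [[0, 0, 0], [0, 0, 0], [0, 0, 0], [0, 0, 0], [0, 0, 0], [0, 0, 0], [0, 0, 0], [0, 0, 0]], "grip": [150, 100, 60, 30, 0, 0, 0, 0]}}

```text
time: 14.27
ee_pos: [0.5879, 0.1738, 0.3071]
tool_rot: [-0.0, 1.57, 0.0]
force: [1.9, -0.5, 0.0]
gripper_width: 0.0747
```

```bash
python3 - <<'E'
from held import *
f=F["250"]; show([(f[0],f[1],.30)],0)
caps("scene","r125"); caps("wrist","r125")
E
```

```text
t 14.27 tcp [0.5879 0.1738 0.3071] x [ 0.001  0.    -1.   ] jaw [1.    0.    0.001] jawyaw 0.0 w 0.0747 F [ 1.9 -0.5  0. ] q [0.11 0.43 1.36 0.   1.35 0.11]
goal [ 0.4341 -0.0905  0.3   ] shift mm [   6.8 -264.3 -153.9]
turn deg [ 0.02  0.06 -0.01]
scene [203. 114.] ztop 0.1883 encl [ 436.6 -330. ] 21.1
scene [316. 150.] ztop 0.1534 encl [434.9 -89.4] 20.6
scene [163. 182.] ztop 0.1384 encl [ 589.  -355.1] 21.6
scene [441. 216.] ztop 0.2218 encl [586.4 174.5] 17.4
scene [527. 250.] ztop 0.1927 encl [593.8 323.3] 14.9
wrist [316.  20.] ztop 0.194 encl [593.1 323.5] 15.0
wrist [308. 237.] ztop 0.2229 encl [587.3 174.2] 17.5
```

View pics/scene_r125.png

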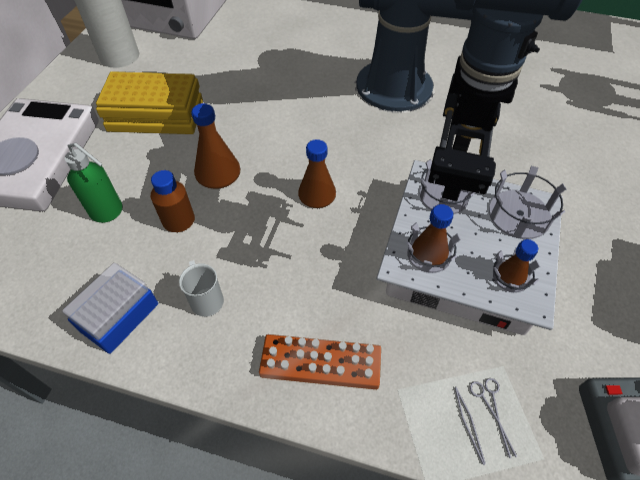

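The picture shows flask_125 upright in its clamp, cap at (441,216) with its top at 0.222. Next is flask_250.

Call:
{"method": "servo_tool", "body": {"xyz": [[0, -0.025, -0.015], [0, -0.06, -0.034], [0, -0.095, -0.055], [0, -0.13, -0.076], [0, -0.165, -0.096], [0, -0.2, -0.116], [0, -0.23, -0.134], [0, -0.25, -0.146]], "delta_rot": [[0, 0, 0], [0, 0, 0], [0, 0, 0], [0, 0, 0], [0, 0, 0], [0, 0, 0], [0, 0, 0], [0, 0, 0]], "grip": [0, 0, 0, 0, 0, 0, 0, 0]}}

```text
time: 15.03
ee_pos: [0.4432, -0.0778, 0.3091]
tool_rot: [0.002, 1.558, -0.0]
force: [-1.0, 0.3, 1.0]
gripper_width: 0.0868
```

```bash
python3 - <<'E'
from held import *
show([(.4346,-.0900,.1243)],0)
E
```

```text
t 15.03 tcp [ 0.4432 -0.0778  0.3091] x [ 0.012  0.001 -1.   ] jaw [ 1.    -0.001  0.012] jawyaw -0.1 w 0.0868 F [-1.   0.3  1. ] q [-0.43  0.17  1.74  0.01  1.22 -0.43]
goal [ 0.4346 -0.09    0.1243] shift mm [184.7 -12.4 -10.9]
turn deg [-0.06  0.71 -0.05]
```

Call:
{"method": "servo_tool", "body": {"xyz": [[0.01, -0.009, -0.008], [0.04, -0.012, -0.011], [0.075, -0.012, -0.011], [0.11, -0.012, -0.011], [0.145, -0.012, -0.011], [0.17, -0.012, -0.011], [0.182, -0.012, -0.011], [0.184, -0.012, -0.011]], "delta_rot": [[0, 0.7, 0], [0, 0.7, 0], [0, 0.7, 0], [0, 0.7, 0], [0, 0.7, 0], [0, 0.7, 0], [0, 0.7, 0], [0, 0.7, 0]], "grip": [0, 0, 0, 0, 0, 20, 40, 40]}}

```text
time: 15.7
ee_pos: [0.4326, -0.0888, 0.1226]
tool_rot: [0.004, 1.576, 0.002]
force: [-0.6, 0.0, -0.4]
gripper_width: 0.0766
```

```bash
python3 - <<'E'
from held import *
show([(.4346,-.0900,.1243)],0)
E
```

```text
t 15.7 tcp [ 0.4326 -0.0888  0.1226] x [-0.005  0.004 -1.   ] jaw [ 1.    -0.001 -0.005] jawyaw -0.1 w 0.0766 F [-0.6  0.  -0.4] q [-0.46  0.46  1.97  0.    0.71 -0.46]
goal [ 0.4346 -0.09    0.1243] shift mm [-1.7 -1.2  2. ]
turn deg [-0.08 -0.31 -0.21]
```

Call:
{"method": "servo_tool", "body": {"xyz": [[-0.0015, -0.001, 0.002], [-0.0015, -0.001, 0.002], [-0.0015, -0.001, 0.002], [-0.0015, -0.001, 0.002], [-0.0015, -0.001, 0.002], [-0.0015, -0.001, 0.002], [-0.0015, -0.001, 0.002], [-0.0015, -0.001, 0.002]], "delta_rot": [[-0.1, -0.3, -0.2], [-0.1, -0.3, -0.2], [-0.1, -0.3, -0.2], [-0.1, -0.3, -0.2], [-0.1, -0.3, -0.2], [-0.1, -0.3, -0.2], [-0.1, -0.3, -0.2], [-0.1, -0.3, -0.2]], "grip": [50, 80, 110, 150, 200, 255, 255, 255], "squeeze": 30}}

```text
time: 16.37
ee_pos: [0.4345, -0.0899, 0.1246]
tool_rot: [-0.001, 1.571, 0.0]
force: [-1.7, 0.2, 4.6]
gripper_width: 0.0413
```

```bash
python3 - <<'E'
from held import *
k=K["250"]; show([(k[0],k[1],.31)],0)
E
```

```text
t 16.37 tcp [ 0.4345 -0.0899  0.1246] x [-0. -0. -1.] jaw [ 1.     0.001 -0.   ] jawyaw 0.0 w 0.0413 F [-1.7  0.2  4.6] q [-0.46  0.46  1.97 -0.    0.71 -0.46]
goal [0.4373 0.1798 0.31  ] shift mm [-185.4  269.6    3. ]
turn deg [ 0.04 -0.    0.01]
```

Gripped: 41 mm on the 42 mm cap, seat predicted at TCP z 0.2246. Lift and carry.

Call:
{"method": "servo_tool", "body": {"xyz": [[-0.008, 0, 0], [-0.025, 0, 0], [-0.05, 0, 0], [-0.08, 0, 0], [-0.11, 0.004, 0], [-0.138, 0.015, 0], [-0.165, 0.035, 0], [-0.185, 0.06, 0]], "delta_rot": [[0, 0, 0], [0, 0, 0], [0, 0, 0], [0, 0, 0], [0, 0, 0], [0, 0, 0], [0, 0, 0], [0, 0, 0]], "grip": [255, 255, 255, 255, 255, 255, 255, 255]}}

```text
time: 17.03
ee_pos: [0.435, -0.0301, 0.3121]
tool_rot: [0.0, 1.568, -0.002]
force: [1.1, 0.8, -2.9]
gripper_width: 0.0409
```

Call:
{"method": "servo_tool", "body": {"xyz": [[-0.004, 0.028, 0.001], [-0.005, 0.058, 0.001], [-0.005, 0.09, 0.001], [-0.005, 0.122, 0.002], [-0.005, 0.152, 0.002], [-0.005, 0.178, 0.002], [-0.005, 0.196, 0.002], [-0.005, 0.205, 0.002]], "delta_rot": [[0, 0, 0], [0, 0, 0], [0, 0, 0], [0, 0, 0], [0, 0, 0], [0, 0, 0], [0, 0, 0], [0, 0, 0]], "grip": [255, 255, 255, 255, 255, 255, 255, 255]}}

```text
time: 17.7
ee_pos: [0.4363, 0.1771, 0.3165]
tool_rot: [-0.001, 1.569, 0.0]
force: [-0.9, 0.3, -3.3]
gripper_width: 0.0413
```

```bash
python3 - <<'E'
from held import *
k=K["250"]; show([(k[0],k[1],.2246)],0)
E
```

```text
t 17.7 tcp [0.4363 0.1771 0.3165] x [ 0.002 -0.    -1.   ] jaw [1.    0.001 0.002] jawyaw 0.0 w 0.0413 F [-0.9  0.3 -3.3] q [ 0.15  0.2   1.68 -0.    1.26  0.15]
goal [0.4373 0.1798 0.2246] shift mm [91.9  2.7  0.9]
turn deg [0.05 0.1  0.02]
```

Call:
{"method": "servo_tool", "body": {"xyz": [[0.008, 0.002, 0.001], [0.022, 0.0027, 0.001], [0.04, 0.0027, 0.001], [0.048, 0.0027, 0.001], [0.05, 0.0027, 0.001], [0.05, 0.0027, 0.001]], "delta_rot": [[0, 0.1, 0], [0, 0.1, 0], [0, 0.1, 0], [0, 0.1, 0], [0, 0.1, 0], [0, 0.1, 0]], "grip": [255, 255, 255, 255, 255, 255]}}

```text
time: 18.2
ee_pos: [0.437, 0.179, 0.2658]
tool_rot: [-0.001, 1.573, -0.001]
force: [0.3, -0.0, -2.5]
gripper_width: 0.041
```

```bash
python3 - <<'E'
from held import *
k=K["250"]; show([(k[0],k[1],.2246)],0); look("p250")
E
```

```text
t 18.2 tcp [0.437  0.179  0.2658] x [-0.002 -0.001 -1.   ] jaw [ 1.    -0.    -0.002] jawyaw -0.0 w 0.041 F [ 0.3 -0.  -2.5] q [ 0.15  0.27  1.75 -0.    1.13  0.15]
goal [0.4373 0.1798 0.2246] shift mm [41.2  0.8  0.4]
turn deg [-0.01 -0.13  0.05]
scene amber n 2736 z [0.1082 0.2504] x [0.4411 0.6147] y [0.1474 0.34  ]
scene blue n 737 z [0.171  0.2232] x [0.5721 0.6069] y [0.1579 0.3364]
side amber n 2193 z [0.111  0.2661] x [0.401  0.6032] y [0.1363 0.3159]
side blue n 710 z [0.1673 0.349 ] x [-0.0483  0.602 ] y [0.1544 0.7755]
```

View pics/side_p250.png

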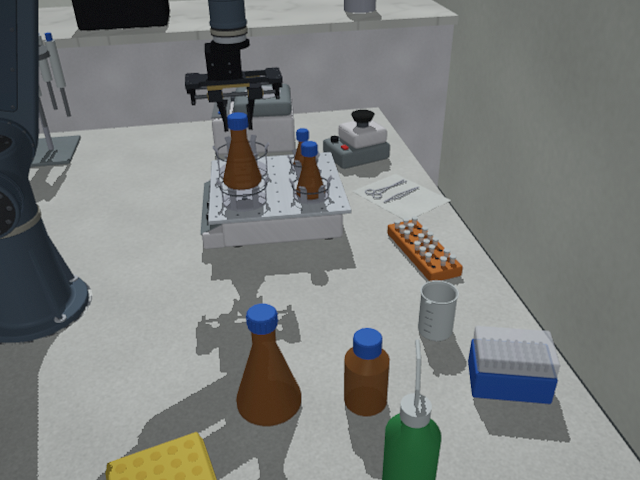

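View pics/scene_p250.png

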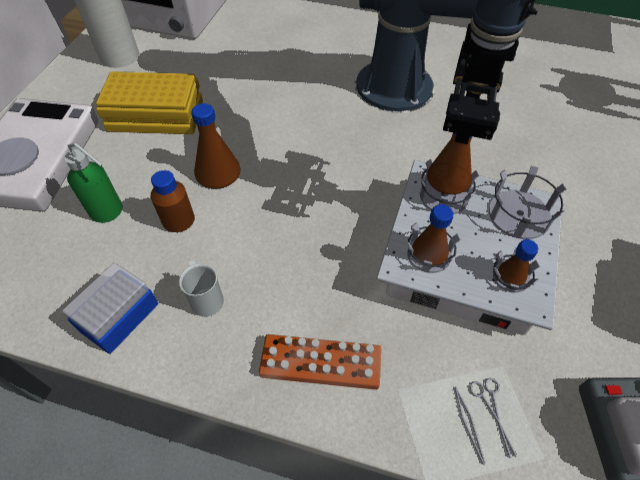

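Both views show flask_250 upright over its clamp, at scene (450,170) and side (241,155). The base is just entering the flared tips, with no side force. Lowering.

Call:
{"method": "servo_tool", "body": {"xyz": [[0.004, 0.001, 0.0003], [0.011, 0.001, 0.0003], [0.019, 0.001, 0.0003], [0.026, 0.001, 0.0003], [0.031, 0.001, 0.0003], [0.035, 0.001, 0.0003], [0.038, 0.001, 0.0003], [0.038, 0.001, 0.0003]], "delta_rot": [[0, -0.1, 0], [0, -0.1, 0], [0, -0.1, 0], [0, -0.1, 0], [0, -0.1, 0], [0, -0.1, 0], [0, -0.1, 0], [0, -0.1, 0]], "grip": [255, 255, 255, 255, 255, 255, 255, 255]}}

```text
time: 18.97
ee_pos: [0.4379, 0.1804, 0.2282]
tool_rot: [-0.001, 1.57, -0.0]
force: [0.3, -0.6, -3.6]
gripper_width: 0.0414
```

```bash
python3 - <<'E'
from held import *
k=K["250"]; show([(k[0],k[1],.2246)],0)
E
```

```text
t 18.97 tcp [0.4379 0.1804 0.2282] x [ 0.001 -0.001 -1.   ] jaw [1.    0.    0.001] jawyaw 0.0 w 0.0414 F [ 0.3 -0.6 -3.6] q [ 0.15  0.32  1.79 -0.    1.03  0.15]
goal [0.4373 0.1798 0.2246] shift mm [ 3.6 -0.6 -0.6]
turn deg [0.01 0.07 0.03]
```

Call:
{"method": "servo_tool", "body": {"xyz": [[0.001, -0.0005, -0.0005], [0.002, -0.0005, -0.0005], [0.003, -0.0005, -0.0005], [0.0035, -0.0005, -0.0005], [0.004, -0.0005, -0.0005], [0.0045, -0.0005, -0.0005], [0.0045, -0.0005, -0.0005]], "delta_rot": [[0, 0, 0], [0, 0, 0], [0, 0, 0], [0, 0, 0], [0, 0, 0], [0, 0, 0], [0, 0, 0]], "grip": [255, 255, 255, 255, 255, 255, 255]}}

```text
time: 19.55
ee_pos: [0.4376, 0.1799, 0.2246]
tool_rot: [-0.0, 1.569, -0.0]
force: [-2.1, -0.2, 4.5]
gripper_width: 0.0411
```

Call:
{"method": "servo_tool", "body": {"xyz": [[0.0005, 0, 0], [0.0005, 0, 0]], "delta_rot": [[0, 0, 0], [0, 0, 0]], "grip": [255, 255]}}

```text
time: 19.72
ee_pos: [0.4376, 0.18, 0.2246]
tool_rot: [-0.0, 1.568, -0.0]
force: [-1.4, -1.2, 4.4]
gripper_width: 0.0413
```

Seated at 0.2246 as predicted. Release and rise.

Call:
{"method": "servo_tool", "body": {"xyz": [[0, 0, 0], [0, 0, 0], [0, 0, 0], [0, 0, 0], [-0.01, 0, 0], [-0.04, 0, 0], [-0.075, 0, 0], [-0.1, 0, 0]], "delta_rot": [[0, 0, 0], [0, 0, 0], [0, 0, 0], [0, 0, 0], [0, 0.1, 0], [0, 0.1, 0], [0, 0.1, 0], [0, 0.1, 0]], "grip": [160, 110, 60, 20, 0, 0, 0, 0]}}

```text
time: 20.38
ee_pos: [0.4383, 0.1802, 0.3268]
tool_rot: [-0.0, 1.567, 0.0]
force: [0.9, 0.6, -0.2]
gripper_width: 0.0799
```

```bash
python3 - <<'E'
from held import *
f=F["500"]; show([(f[0],f[1],.31)],0)
caps("scene","r250"); caps("wrist","r250")
E
```

```text
t 20.38 tcp [0.4383 0.1802 0.3268] x [ 0.003  0.    -1.   ] jaw [1.    0.    0.003] jawyaw 0.0 w 0.0799 F [ 0.9  0.6 -0.2] q [ 0.15  0.2   1.66 -0.    1.29  0.15]
goal [ 0.4358 -0.3307  0.31  ] shift mm [  16.7 -510.9   -2.7]
turn deg [ 0.01  0.19 -0.01]
scene [203. 114.] ztop 0.1883 encl [ 435.7 -328.4] 22.2
scene [461. 142.] ztop 0.2528 encl [438.7 180.8] 20.9
scene [163. 182.] ztop 0.1385 encl [ 589.9 -354.3] 20.9
scene [442. 215.] ztop 0.2218 encl [587.1 174.7] 17.7
scene [527. 249.] ztop 0.1928 encl [592.3 323.2] 14.1
wrist [517.  34.] ztop 0.194 encl [592.3 323.3] 15.3
wrist [309. 244.] ztop 0.2539 encl [437.4 180. ] 20.9
wrist [499. 238.] ztop 0.2229 encl [586.3 174. ] 17.6
```

View pics/scene_r250.png

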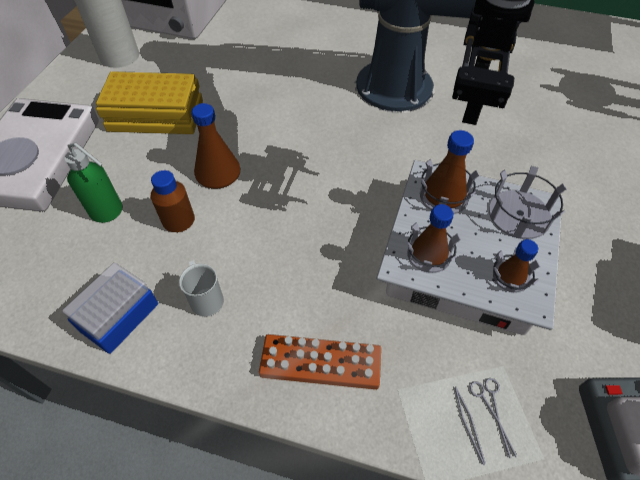

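The picture shows flask_250 upright in its clamp, cap at (461,142) with its top at 0.253. On to flask_500.

Call:
{"method": "servo_tool", "body": {"xyz": [[0, -0.03, 0], [0, -0.07, 0], [0, -0.11, 0], [0, -0.15, 0], [0, -0.19, 0], [0, -0.23, 0], [0, -0.27, 0], [0, -0.31, 0]], "delta_rot": [[0, 0, 0], [0, 0, 0], [0, 0, 0], [0, 0, 0], [0, 0, 0], [0, 0, 0], [0, 0, 0], [0, 0, 0]], "grip": [0, 0, 0, 0, 0, 0, 0, 0]}}

```text
time: 21.15
ee_pos: [0.4401, -0.1312, 0.3276]
tool_rot: [0.002, 1.56, 0.002]
force: [1.5, -0.1, -0.1]
gripper_width: 0.0872
```

Call:
{"method": "servo_tool", "body": {"xyz": [[0, -0.04, 0], [0, -0.08, 0], [0, -0.115, 0], [0, -0.145, 0], [0, -0.17, 0], [0, -0.19, 0], [0, -0.2, 0], [0, -0.2, 0]], "delta_rot": [[0, 0, 0], [0, 0, 0], [0, 0, 0], [0, 0, 0], [0, 0, 0], [0, 0, 0], [0, 0, 0], [0, 0, 0]], "grip": [0, 0, 0, 0, 0, 0, 0, 0]}}

```text
time: 21.82
ee_pos: [0.4398, -0.333, 0.3258]
tool_rot: [0.004, 1.561, 0.0]
force: [0.5, -0.6, -0.1]
gripper_width: 0.087
```

```bash
python3 - <<'E'
from held import *
show([(.4358,-.3305,.1593)],0); caps("wrist","a500")
E
```

```text
t 21.82 tcp [ 0.4398 -0.333   0.3258] x [ 0.01   0.003 -1.   ] jaw [ 1.    -0.002  0.01 ] jawyaw -0.1 w 0.087 F [ 0.5 -0.6 -0.1] q [-0.86  0.32  1.49  0.01  1.33 -0.86]
goal [ 0.4358 -0.3305  0.1593] shift mm [166.5   2.1  -5.7]
turn deg [-0.14  0.59 -0.15]
wrist [311. 220.] ztop 0.189 encl [ 436.3 -330.7] 22.3
wrist [464. 231.] ztop 0.1389 encl [ 589.1 -356.5] 21.9
```

Call:
{"method": "servo_tool", "body": {"xyz": [[0.01, 0.002, -0.0055], [0.04, 0.002, -0.0055], [0.075, 0.002, -0.0055], [0.11, 0.002, -0.0055], [0.138, 0.002, -0.0055], [0.157, 0.002, -0.0055], [0.166, 0.002, -0.0055], [0.166, 0.002, -0.0055]], "delta_rot": [[-0.1, 0.6, -0.15], [-0.1, 0.6, -0.15], [-0.1, 0.6, -0.15], [-0.1, 0.6, -0.15], [-0.1, 0.6, -0.15], [-0.1, 0.6, -0.15], [-0.1, 0.6, -0.15], [-0.1, 0.6, -0.15]], "grip": [0, 0, 0, 0, 0, 20, 40, 40]}}

```text
time: 22.53
ee_pos: [0.4346, -0.3256, 0.1577]
tool_rot: [0.003, 1.575, 0.006]
force: [-0.5, -0.3, 0.8]
gripper_width: 0.0763
```

```bash
python3 - <<'E'
from held import *
show([(.4360,-.3305,.1593)],0)
E
```

```text
t 22.53 tcp [ 0.4346 -0.3256  0.1577] x [-0.005  0.006 -1.   ] jaw [ 1.     0.002 -0.005] jawyaw 0.1 w 0.0763 F [-0.5 -0.3  0.8] q [-0.85  0.51  1.7   0.    0.94 -0.85]
goal [ 0.436  -0.3305  0.1593] shift mm [-1.6 -4.9  1.4]
turn deg [ 0.11 -0.26 -0.35]
```

Call:
{"method": "servo_tool", "body": {"xyz": [[-0.001, -0.003, 0.0014], [-0.0015, -0.005, 0.0014], [-0.0015, -0.005, 0.0014], [-0.0015, -0.005, 0.0014], [-0.0015, -0.005, 0.0014], [-0.0015, -0.005, 0.0014], [-0.0015, -0.005, 0.0014], [-0.0015, -0.005, 0.0014]], "delta_rot": [[0.1, -0.3, -0.35], [0.1, -0.3, -0.35], [0.1, -0.3, -0.35], [0.1, -0.3, -0.35], [0.1, -0.3, -0.35], [0.1, -0.3, -0.35], [0.1, -0.3, -0.35], [0.1, -0.3, -0.35]], "grip": [40, 60, 100, 140, 200, 255, 255, 255], "squeeze": 40}}

```text
time: 23.2
ee_pos: [0.4358, -0.3308, 0.1596]
tool_rot: [-0.001, 1.57, -0.0]
force: [-1.2, -0.8, 2.5]
gripper_width: 0.0432
```

```bash
python3 - <<'E'
from held import *
k=K["500"]; show([(k[0],k[1],.45)],0)
E
```

```text
t 23.2 tcp [ 0.4358 -0.3308  0.1596] x [ 0.001 -0.001 -1.   ] jaw [1.    0.    0.001] jawyaw 0.0 w 0.0432 F [-1.2 -0.8  2.5] q [-0.85  0.51  1.69  0.    0.94 -0.85]
goal [0.4435 0.3296 0.45  ] shift mm [-290.7  660.2    7.9]
turn deg [0.01 0.04 0.03]
```

Gripped: 43 mm on the 44 mm cap, seat predicted at TCP z 0.2596. I'll carry it high, with the base at 0.29, to pass over the seated flask_250 (top 0.253).

Call:
{"method": "servo_tool", "body": {"xyz": [[-0.006, 0, 0], [-0.02, 0, 0], [-0.042, 0, 0], [-0.07, 0, 0], [-0.1, 0, 0], [-0.13, 0.005, 0], [-0.16, 0.016, 0], [-0.19, 0.034, 0]], "delta_rot": [[0, 0, 0], [0, 0, 0], [0, 0, 0], [0, 0, 0], [0, 0, 0], [0, 0, 0], [0, 0, 0], [0, 0, 0]], "grip": [255, 255, 255, 255, 255, 255, 255, 255]}}

```text
time: 23.87
ee_pos: [0.4352, -0.2971, 0.3502]
tool_rot: [0.001, 1.571, -0.001]
force: [0.6, -1.0, -4.4]
gripper_width: 0.043
```

Call:
{"method": "servo_tool", "body": {"xyz": [[-0.026, 0.022, 0], [-0.05, 0.046, 0.001], [-0.072, 0.072, 0.001], [-0.088, 0.1, 0.002], [-0.1, 0.128, 0.002], [-0.105, 0.156, 0.003], [-0.107, 0.185, 0.003], [-0.107, 0.214, 0.003]], "delta_rot": [[0, 0, 0], [0, 0, 0], [0, 0, 0], [0, 0, 0], [0, 0, 0], [0, 0, 0], [0, 0, 0], [0, 0, 0]], "grip": [255, 255, 255, 255, 255, 255, 255, 255]}}

```text
time: 24.53
ee_pos: [0.4379, -0.0814, 0.4572]
tool_rot: [0.002, 1.572, -0.001]
force: [0.3, 0.4, -4.4]
gripper_width: 0.0428
```

```bash
python3 - <<'E'
from held import *
k=K["500"]; show([(k[0],k[1],.455)],0)
E
```

```text
t 24.53 tcp [ 0.4379 -0.0814  0.4572] x [-0.001  0.    -1.   ] jaw [ 1.    -0.002 -0.001] jawyaw -0.1 w 0.0428 F [ 0.3  0.4 -4.4] q [-0.44  0.06  1.47  0.    1.61 -0.43]
goal [0.4435 0.3296 0.455 ] shift mm [  2.4 411.    4.9]
turn deg [-0.1  -0.04 -0.02]
```

Call:
{"method": "servo_tool", "body": {"xyz": [[0, 0.03, 0.0005], [0, 0.06, 0.001], [0, 0.09, 0.001], [0, 0.12, 0.0015], [0, 0.15, 0.002], [0, 0.18, 0.002], [0, 0.21, 0.0025], [0, 0.24, 0.003]], "delta_rot": [[0, 0, 0], [0, 0, 0], [0, 0, 0], [0, 0, 0], [0, 0, 0], [0, 0, 0], [0, 0, 0], [0, 0, 0]], "grip": [255, 255, 255, 255, 255, 255, 255, 255]}}

```text
time: 25.2
ee_pos: [0.4401, 0.1601, 0.4565]
tool_rot: [0.001, 1.574, -0.001]
force: [0.6, -0.9, -5.0]
gripper_width: 0.043
```

Call:
{"method": "servo_tool", "body": {"xyz": [[0, 0.03, 0.0005], [0, 0.06, 0.001], [0, 0.09, 0.0015], [0, 0.118, 0.002], [0, 0.142, 0.002], [0, 0.16, 0.002], [0, 0.169, 0.002], [0, 0.17, 0.002]], "delta_rot": [[0, 0, 0], [0, 0, 0], [0, 0, 0], [0, 0, 0], [0, 0, 0], [0, 0, 0], [0, 0, 0], [0, 0, 0]], "grip": [255, 255, 255, 255, 255, 255, 255, 255]}}

```text
time: 25.87
ee_pos: [0.4416, 0.3314, 0.4553]
tool_rot: [-0.001, 1.577, 0.001]
force: [-0.1, 0.3, -4.1]
gripper_width: 0.0431
```

```bash
python3 - <<'E'
from held import *
k=K["500"]; show([(k[0],k[1],.32)],0)
E
```

```text
t 25.87 tcp [0.4416 0.3314 0.4553] x [-0.006 -0.    -1.   ] jaw [ 1.     0.001 -0.006] jawyaw 0.1 w 0.0431 F [-0.1  0.3 -4.1] q [0.44 0.25 1.25 0.   1.65 0.44]
goal [0.4435 0.3296 0.32  ] shift mm [135.2  -1.8   2.7]
turn deg [ 0.05 -0.33  0.01]
```

Call:
{"method": "servo_tool", "body": {"xyz": [[0.01, -0.001, 0.002], [0.03, -0.0018, 0.0027], [0.055, -0.0018, 0.0027], [0.08, -0.0018, 0.0027], [0.098, -0.0018, 0.0027], [0.108, -0.0018, 0.0027], [0.11, -0.0018, 0.0027], [0.11, -0.0018, 0.0027]], "delta_rot": [[0, -0.3, 0], [0, -0.3, 0], [0, -0.3, 0], [0, -0.3, 0], [0, -0.3, 0], [0, -0.3, 0], [0, -0.3, 0], [0, -0.3, 0]], "grip": [255, 255, 255, 255, 255, 255, 255, 255]}}

```text
time: 26.53
ee_pos: [0.4437, 0.3288, 0.3451]
tool_rot: [-0.001, 1.572, -0.001]
force: [0.3, 0.3, -4.1]
gripper_width: 0.0428
```

```bash
python3 - <<'E'
from held import *
k=K["500"]; show([(k[0],k[1],.2596)],0); look("p500"); axis("p500",None,.18)
E
```

```text
t 26.53 tcp [0.4437 0.3288 0.3451] x [-0.001 -0.001 -1.   ] jaw [ 1.     0.    -0.001] jawyaw 0.0 w 0.0428 F [ 0.3  0.3 -4.1] q [ 0.44  0.31  1.45 -0.    1.39  0.44]
goal [0.4435 0.3296 0.2596] shift mm [85.5  0.9 -0.1]
turn deg [ 0.   -0.08  0.06]
scene amber n 5456 z [0.1091 0.3306] x [0.4439 0.6136] y [0.1552 0.3676]
scene blue n 1211 z [0.1719 0.3729] x [0.4228 0.6065] y [0.159  0.3362]
side amber n 3539 z [0.1092 0.3439] x [0.3997 0.6012] y [0.1381 0.3231]
side blue n 1065 z [0.119  0.3757] x [-0.1006  0.6014] y [0.1545 0.8481]
scene base px 537.4 175.0 width px 61
side base px 239.7 129.0 width px 42
axis xy [0.4446 0.3261]
```

View pics/scene_p500.png

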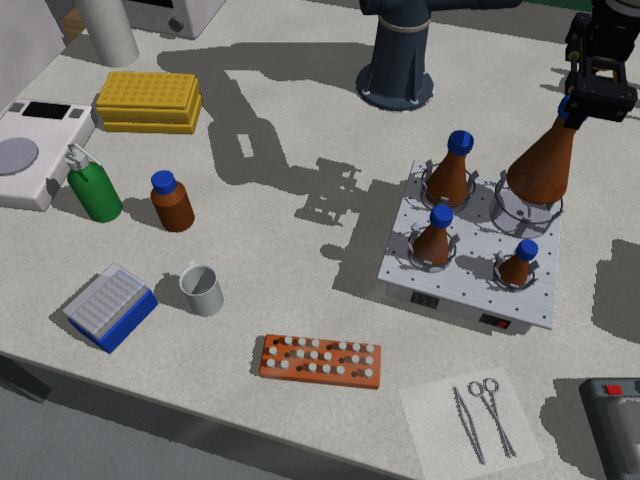

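View pics/side_p500.png

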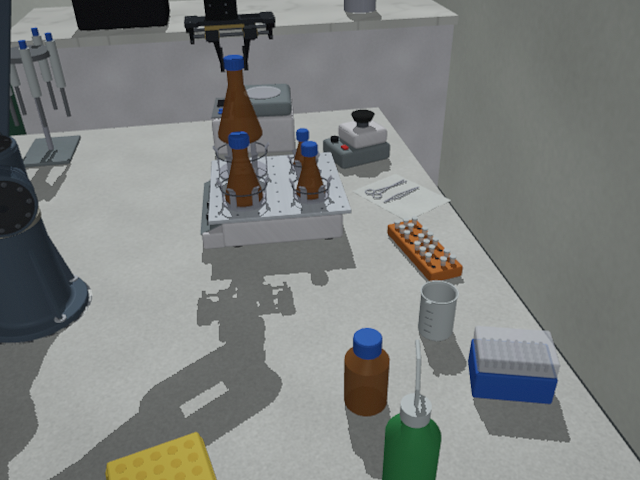

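The scene picture shows flask_500 over clamp_500 at (538,170). In the side view it is at (239,105). The measured axis is within 3 mm of the TCP, with the camera lean explaining the y part. Lowering.

Call:
{"method": "servo_tool", "body": {"xyz": [[0.006, 0.0008, 0], [0.018, 0.0008, 0], [0.034, 0.0008, 0], [0.05, 0.0008, 0], [0.063, 0.0008, 0], [0.072, 0.0008, 0], [0.078, 0.0008, 0], [0.08, 0.0008, 0]], "delta_rot": [[0, -0.1, 0.1], [0, -0.1, 0.1], [0, -0.1, 0.1], [0, -0.1, 0.1], [0, -0.1, 0.1], [0, -0.1, 0.1], [0, -0.1, 0.1], [0, -0.1, 0.1]], "grip": [255, 255, 255, 255, 255, 255, 255, 255]}}

```text
time: 27.3
ee_pos: [0.4448, 0.3305, 0.2663]
tool_rot: [0.002, 1.567, 0.002]
force: [0.4, -0.3, -4.4]
gripper_width: 0.0433
```

```bash
python3 - <<'E'
from held import *
k=K["500"]; show([(k[0],k[1],.2596)],0)
E
```

```text
t 27.3 tcp [0.4448 0.3305 0.2663] x [ 0.004  0.002 -1.   ] jaw [1.    0.    0.004] jawyaw 0.0 w 0.0433 F [ 0.4 -0.3 -4.4] q [0.44 0.38 1.56 0.   1.19 0.44]
goal [0.4435 0.3296 0.2596] shift mm [ 6.7 -0.9 -1.3]
turn deg [ 0.03  0.2  -0.14]
```

Call:
{"method": "servo_tool", "body": {"xyz": [[0.001, -0.001, -0.0013], [0.0025, -0.001, -0.0013], [0.004, -0.001, -0.0013], [0.005, -0.001, -0.0013], [0.006, -0.001, -0.0013], [0.007, -0.001, -0.0013], [0.0075, -0.001, -0.0013], [0.0075, -0.001, -0.0013]], "delta_rot": [[0, 0.2, -0.1], [0, 0.2, -0.1], [0, 0.2, -0.1], [0, 0.2, -0.1], [0, 0.2, -0.1], [0, 0.2, -0.1], [0, 0.2, -0.1], [0, 0.2, -0.1]], "grip": [255, 255, 255, 255, 255, 255, 255, 255]}}

```text
time: 27.97
ee_pos: [0.4437, 0.3298, 0.2597]
tool_rot: [0.001, 1.57, 0.002]
force: [-0.8, 0.3, 1.3]
gripper_width: 0.043
```

Call:
{"method": "servo_tool", "body": {"xyz": [[0.0005, 0, 0], [0.0005, 0, 0]], "delta_rot": [[0, 0, 0], [0, 0, 0]], "grip": [255, 255]}}

```text
time: 28.13
ee_pos: [0.4437, 0.3299, 0.2597]
tool_rot: [0.001, 1.569, 0.002]
force: [-1.7, 0.2, 2.2]
gripper_width: 0.0429
```

Contact at 0.2597 (predicted 0.2596), force turned positive, so it's seated. Release and rise.

Call:
{"method": "servo_tool", "body": {"xyz": [[0, 0, 0], [0, 0, 0], [0, 0, 0], [0, 0, 0], [-0.01, 0, 0], [-0.04, 0, 0], [-0.075, 0, 0], [-0.1, 0, 0]], "delta_rot": [[0, 0, 0], [0, 0, 0], [0, 0, 0], [0, 0, 0], [0, 0, 0], [0, 0, 0], [0, 0, 0], [0, 0, 0]], "grip": [160, 110, 60, 20, 0, 0, 0, 0]}}

```text
time: 28.8
ee_pos: [0.4444, 0.3301, 0.363]
tool_rot: [0.002, 1.566, 0.003]
force: [0.9, 0.9, 0.1]
gripper_width: 0.0811
```

Call:
{"method": "servo_tool", "body": {"xyz": [[-0.02, 0, 0], [-0.04, 0, 0], [-0.05, 0, 0], [-0.05, 0, 0], [-0.05, 0, 0]], "delta_rot": [[0, 0, 0], [0, 0, 0], [0, 0, 0], [0, 0, 0], [0, 0, 0]], "grip": [0, 0, 0, 0, 0]}}

```text
time: 29.22
ee_pos: [0.4441, 0.3298, 0.4131]
tool_rot: [0.002, 1.566, 0.003]
force: [0.0, -1.0, -1.2]
gripper_width: 0.087
```

```bash
python3 - <<'E'
from held import *
show([])
caps("scene","end"); caps("side","end"); caps("wrist","end")
E
```

```text
t 29.22 tcp [0.4441 0.3298 0.4131] x [ 0.005  0.003 -1.   ] jaw [1.    0.001 0.005] jawyaw 0.0 w 0.087 F [ 0.  -1.  -1.2] q [0.44 0.26 1.34 0.   1.54 0.44]
scene [461. 142.] ztop 0.2527 encl [438.5 180.3] 20.3
scene [556. 148.] ztop 0.2878 encl [445.6 328.6] 22.0
scene [163. 182.] ztop 0.1385 encl [ 588.4 -354.1] 22.0
scene [442. 215.] ztop 0.2219 encl [586.5 174.5] 17.5
scene [528. 249.] ztop 0.1928 encl [593.7 323.5] 14.3
side [236. 100.] ztop 0.2886 encl [446.9 327.6] 24.8
side [306. 143.] ztop 0.2222 encl [586.6 171.9] 18.4
side [238. 140.] ztop 0.2538 encl [436.3 176.9] 22.3
side [367. 343.] ztop 0.1393 encl [ 587.8 -358.1] 22.3
wrist [457. 207.] ztop 0.1939 encl [593.1 324.1] 14.9
wrist [317. 226.] ztop 0.2889 encl [444.6 329.5] 22.0
wrist [310. 375.] ztop 0.254 encl [437.  173.6] 18.4
```

View pics/scene_end.png

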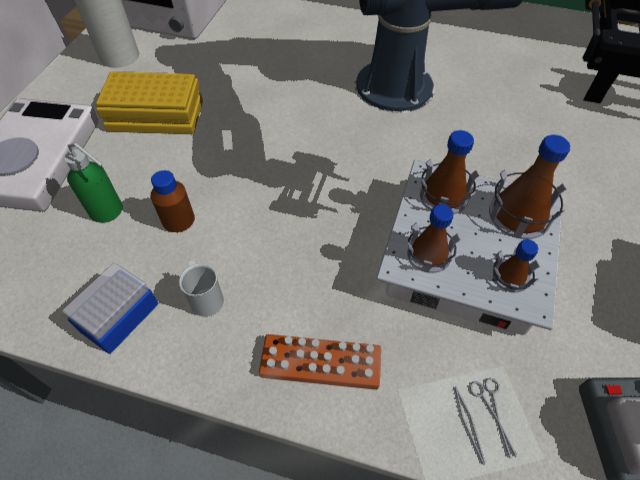

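View pics/side_end.png

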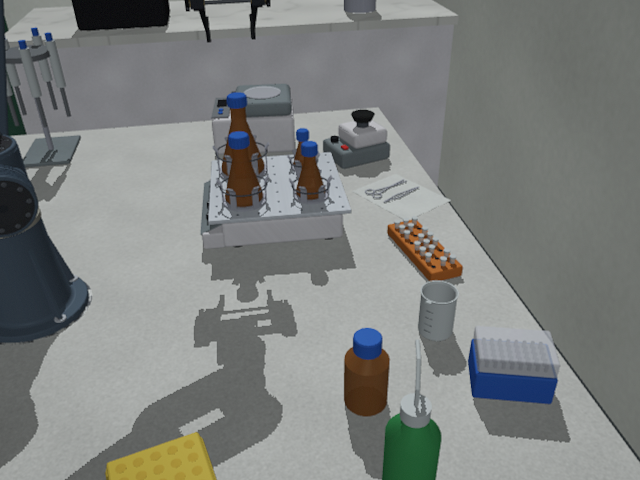

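Both views show all four flasks upright in their own clamps, with caps at scene (461,142), (556,148), (442,215) and (528,249). The bottle at (163,182) and the beaker have not moved, and the arm is clear. I'm handing in.

```bash
python3 - <<'E'
from plant import r
print(r.job_done())
E
```

```text
the job is handed in; nothing more can be done
None
```

All four flasks are standing upright in the clamps of their own size, loaded smallest to largest, and I handed the job in at about 29 s of the 128 s allowed.

- **Setting down:** I lowered each flask until the wrist felt light contact (about 2–6 N). Contact came within 0.1 mm of the expected height every time: 0.1655, 0.1942, 0.2246 and 0.2597 m. I then opened the fingers and rose straight up.
- **Last checks:** The scene and wrist cameras put the cap tops at about 0.193, 0.222, 0.253 and 0.288 m, which are the seated heights. The caps were within about 2 mm of the clamp centres. The bottle and beaker were where they started, and the gripper was open and clear of everything.
- **Disagreements:** The cameras differed from each other by 1–3 mm, mostly in y, so I used averages.
    - In the last pictures, two outlying readings put the 250 flask's cap 3–6 mm off in y. The worst is a wrist reading near the edge of the picture with too small a cap radius; a centred wrist view just after placing read within 0.2 mm.
    - Before the last lowering, my check of the 500 flask's axis was about 3 mm off the gripper in y. I put this down to how the tilted camera sees the cone, and the flask seated cleanly.

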